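# Close the icing pans on the warmer

## Task

Get the icing warmer ready to be left: first, before any lid goes on, swing the handles of all three pans inward (clockwise, to point to the back) up to their stop pins, so that they clear the neighbouring pans. Then put every lid that lies on the worktop on a pan of its own: grip bar in line with the slots, push it down against the spring and quarter-turn it clockwise to its stop, so that the bar lies in line with the handle and the lid springs up into its lock. Leave the handles in, and do not disturb the scissors, marker and ribbon.

Things in the scene. Friction and masses are not known exactly. Their poses are not given: they have to be found in the camera images.
- pan_left (a joint): turn of the left pan (as the robot sees it) in its ring, rad: 0 = handle inward at its stop pin, pointing to the back of the warmer; grows anticlockwise from above (1.57 = handle to the left), up to 2.0. It stays where left; friction 0.25 N m (push of 2 to 3 N near the handle's end).
- pan_left_mouth (a point): centre of the pan's mouth at rim height, 92 mm above the worktop; z up, x along the pan's handle. Steel pan, 106 mm across; only turns about its upright axis. Inward flange (inner diameter 81 mm) with two slots 20 mm wide, one 80 degrees anticlockwise from the handle, one opposite. Inside, a sprung plate, top 6 mm below the rim: 2 N at first touch, 0.9 N per mm.
- pan_left_handle (a point): point on the axis of the pan's black handle, 120 mm from the pan's axis, 115 mm above the worktop. Round bar 16 mm thick, nearly level from 78 to 155 mm from the pan's axis, free below down to a neighbour's rim. Stop pin (9 mm thick, top 98 mm above worktop) 102 mm from the pan's axis, just clockwise of the inward handle. x outward along the handle, z up.
- pan_middle (a joint): turn of the middle pan (as the robot sees it) in its ring, rad: 0 = handle inward at its stop pin, pointing to the back of the warmer; grows anticlockwise from above (1.57 = handle to the left), up to 2.0. It stays where left; friction 0.25 N m (push of 2 to 3 N near the handle's end).
- pan_middle_mouth (a point): centre of the pan's mouth at rim height, 92 mm above the worktop; z up, x along the pan's handle. Steel pan, 106 mm across; only turns about its upright axis. Inward flange (inner diameter 81 mm) with two slots 20 mm wide, one 80 degrees anticlockwise from the handle, one opposite. Inside, a sprung plate, top 6 mm below the rim: 2 N at first touch, 0.9 N per mm.
- pan_middle_handle (a point): point on the axis of the pan's black handle, 120 mm from the pan's axis, 115 mm above the worktop. Round bar 16 mm thick, nearly level from 78 to 155 mm from the pan's axis, free below down to a neighbour's rim. Stop pin (9 mm thick, top 98 mm above worktop) 102 mm from the pan's axis, just clockwise of the inward handle. x outward along the handle, z up.
- pan_right (a joint): turn of the right pan (as the robot sees it) in its ring, rad: 0 = handle inward at its stop pin, pointing to the back of the warmer; grows anticlockwise from above (1.57 = handle to the left), up to 2.0. It stays where left; friction 0.25 N m (push of 2 to 3 N near the handle's end).
- pan_right_mouth (a point): centre of the pan's mouth at rim height, 92 mm above the worktop; z up, x along the pan's handle. Steel pan, 106 mm across; only turns about its upright axis. Inward flange (inner diameter 81 mm) with two slots 20 mm wide, one 80 degrees anticlockwise from the handle, one opposite. Inside, a sprung plate, top 6 mm below the rim: 2 N at first touch, 0.9 N per mm.
- pan_right_handle (a point): point on the axis of the pan's black handle, 120 mm from the pan's axis, 115 mm above the worktop. Round bar 16 mm thick, nearly level from 78 to 155 mm from the pan's axis, free below down to a neighbour's rim. Stop pin (9 mm thick, top 98 mm above worktop) 102 mm from the pan's axis, just clockwise of the inward handle. x outward along the handle, z up.
- warmer: grey warming plate, 235 mm deep, 410 mm wide, top 30 mm above the worktop, fixed; three pans in a row 135 mm apart. Origin: on the worktop below the middle pan's axis; x to its back (inward handles point along x), y left. The pans are built alike: below the flange a way for lid lugs runs 80 degrees clockwise from each slot to a solid stop at the handle line; the other way is blocked.
- lid_1_mid (a point): bayonet lid; may be absent; any lid fits any pan. Centre point, 27 mm above its underside; z up, x along grip bar. Plug 74 mm across, 18 mm high; at its foot two lugs 5 mm high, 12 mm wide, out to 47 mm from centre along x; steel disc 106 mm across at 18 to 24 mm height; black grip bar 56 mm long (x), 14 mm thick, from 24 to 54 mm height. 0.11 to 0.2 kg.
- lid_1: same lid, origin at centre of its underside. Fitting: underside 6 mm below the rim = lugs in the slots, resting on the spring; press till 16 to 17 mm below the rim (about 11 N; at 18 the disc meets the rim) and turn 80 degrees clockwise to the stop, bar in line with the handle; let go: it springs up to 11 mm below the rim (lock). Not pressed, it cannot turn.
- lid_2_mid (a point): bayonet lid; may be absent; any lid fits any pan. Centre point, 27 mm above its underside; z up, x along grip bar. Plug 74 mm across, 18 mm high; at its foot two lugs 5 mm high, 12 mm wide, out to 47 mm from centre along x; steel disc 106 mm across at 18 to 24 mm height; black grip bar 56 mm long (x), 14 mm thick, from 24 to 54 mm height. 0.11 to 0.2 kg.
- lid_2: same lid, origin at centre of its underside. Fitting: underside 6 mm below the rim = lugs in the slots, resting on the spring; press till 16 to 17 mm below the rim (about 11 N; at 18 the disc meets the rim) and turn 80 degrees clockwise to the stop, bar in line with the handle; let go: it springs up to 11 mm below the rim (lock). Not pressed, it cannot turn.
- lid_3_mid (a point): bayonet lid; may be absent; any lid fits any pan. Centre point, 27 mm above its underside; z up, x along grip bar. Plug 74 mm across, 18 mm high; at its foot two lugs 5 mm high, 12 mm wide, out to 47 mm from centre along x; steel disc 106 mm across at 18 to 24 mm height; black grip bar 56 mm long (x), 14 mm thick, from 24 to 54 mm height. 0.11 to 0.2 kg.
- lid_3: same lid, origin at centre of its underside. Fitting: underside 6 mm below the rim = lugs in the slots, resting on the spring; press till 16 to 17 mm below the rim (about 11 N; at 18 the disc meets the rim) and turn 80 degrees clockwise to the stop, bar in line with the handle; let go: it springs up to 11 mm below the rim (lock). Not pressed, it cannot turn.
- scissors: pair of red-handled scissors, 199 mm long, 9 mm high, lying left of the warmer; origin on the worktop near its middle; leave alone
- marker: black and white marker pen, 135 mm long, 16 mm thick, lying right of the warmer; origin under its middle; leave alone
- ribbon_spool: spool of red ribbon, 72 mm across, 32 mm high, lying behind the lids; its origin is on the worktop 34 mm from the middle of the spool (near the edge of the reel); leave alone

How it is judged (in metres and radians):
On the way:
1. all three pan handles are swung inward to their stop pins (within 0.12 rad) while no lid is on a pan yet (value of joint each of pan_left, pan_middle, pan_right below 0.12 rad and (height (world z) of lid_1_mid below 0.06 m or (horizontal distance between lid_1_mid and pan_left_mouth above 0.06 m and horizontal distance between lid_1_mid and pan_middle_mouth above 0.06 m and horizontal distance between lid_1_mid and pan_right_mouth above 0.06 m)) and (height (world z) of lid_2_mid below 0.06 m or (horizontal distance between lid_2_mid and pan_left_mouth above 0.06 m and horizontal distance between lid_2_mid and pan_middle_mouth above 0.06 m and horizontal distance between lid_2_mid and pan_right_mouth above 0.06 m)) and (height (world z) of lid_3_mid below 0.06 m or (horizontal distance between lid_3_mid and pan_left_mouth above 0.06 m and horizontal distance between lid_3_mid and pan_middle_mouth above 0.06 m and horizontal distance between lid_3_mid and pan_right_mouth above 0.06 m))), for 0.2 s.
At the end, for the whole second after the job is handed in: all three handles inward within 0.12 rad of the stop; every lid present is locked on a pan: centred within 8 mm, its grip bar within 0.15 rad of the handle line, sprung up into its lock (its centre point 13.5 to 18.5 mm above the rim), released and at rest (value of joint each of pan_left, pan_middle, pan_right below 0.12 rad and ((horizontal distance between lid_1_mid and pan_left_mouth below 0.008 m and z of lid_1_mid in the frame of pan_left_mouth between 0.0135 and 0.0185 m and angle between the x axis of lid_1_mid and the x axis of pan_left_mouth, either way round below 0.15 rad) or (horizontal distance between lid_1_mid and pan_middle_mouth below 0.008 m and z of lid_1_mid in the frame of pan_middle_mouth between 0.0135 and 0.0185 m and angle between the x axis of lid_1_mid and the x axis of pan_middle_mouth, either way round below 0.15 rad) or (horizontal distance between lid_1_mid and pan_right_mouth below 0.008 m and z of lid_1_mid in the frame of pan_right_mouth between 0.0135 and 0.0185 m and angle between the x axis of lid_1_mid and the x axis of pan_right_mouth, either way round below 0.15 rad)) and ((horizontal distance between lid_2_mid and pan_left_mouth below 0.008 m and z of lid_2_mid in the frame of pan_left_mouth between 0.0135 and 0.0185 m and angle between the x axis of lid_2_mid and the x axis of pan_left_mouth, either way round below 0.15 rad) or (horizontal distance between lid_2_mid and pan_middle_mouth below 0.008 m and z of lid_2_mid in the frame of pan_middle_mouth between 0.0135 and 0.0185 m and angle between the x axis of lid_2_mid and the x axis of pan_middle_mouth, either way round below 0.15 rad) or (horizontal distance between lid_2_mid and pan_right_mouth below 0.008 m and z of lid_2_mid in the frame of pan_right_mouth between 0.0135 and 0.0185 m and angle between the x axis of lid_2_mid and the x axis of pan_right_mouth, either way round below 0.15 rad)) and ((horizontal distance between lid_3_mid and pan_left_mouth below 0.008 m and z of lid_3_mid in the frame of pan_left_mouth between 0.0135 and 0.0185 m and angle between the x axis of lid_3_mid and the x axis of pan_left_mouth, either way round below 0.15 rad) or (horizontal distance between lid_3_mid and pan_middle_mouth below 0.008 m and z of lid_3_mid in the frame of pan_middle_mouth between 0.0135 and 0.0185 m and angle between the x axis of lid_3_mid and the x axis of pan_middle_mouth, either way round below 0.15 rad) or (horizontal distance between lid_3_mid and pan_right_mouth below 0.008 m and z of lid_3_mid in the frame of pan_right_mouth between 0.0135 and 0.0185 m and angle between the x axis of lid_3_mid and the x axis of pan_right_mouth, either way round below 0.15 rad)) and linear speed of each of lid_1, lid_2, lid_3 below 0.02 m/s); the robot touches nothing.
It fails at once if the scissors is moved more than 3 cm (distance of scissors from where it was at the start of the episode above 0.03 m).
It fails at once if the marker is moved more than 3 cm (distance of marker from where it was at the start of the episode above 0.03 m).
It fails at once if the ribbon spool is moved more than 3 cm (distance of ribbon_spool from where it was at the start of the episode above 0.03 m).
Of lid_1, lid_2, lid_3 only 2 to 3 are there at a start; the rules pass over those that are not, and their reading is None.
At some moment in a run one of lid_1, lid_2, lid_3 may be knocked a few centimetres aside while the robot is not near it.
Once in a run the grip may slacken for a moment while it holds something.
It also fails if it takes over 210 s, if anything falls off the work surface, if the arm or the gripper's body presses on something with over 40 N, if the wrist force passes 120 N, or if a joint passes its speed limit or range.

## Robot

A 7-joint arm with a two-finger parallel gripper is mounted at the origin on a cart in front of the work surface, level with it; the furniture and walls round the work are solid. World frame = base frame: x ahead of the robot, y to its left, z up, the work surface at z = 0. Lengths are in m, angles in degrees, forces in N, time in s.
With the tool pointing down it reaches from about 0.425 to 0.875 m from the base axis. Payload 4.7 kg.
Tool frame: the origin (TCP) lies midway between the tips of the shut fingers; the grasp point (between the pads) lies 19 mm behind it; z points along the fingers, y is the direction in which the jaws open and shut (so a half turn about z gives the same grasp; the last joint's range is limited). The gripper opens to 87 mm and grips with 3 to 60 N. Pads are 19 mm wide; open, the fingers measure 117 mm over their backs; the gripper's body (75 mm by 190 mm) begins 51 mm behind the grasp point.
Start: joints at [-71.098, 18.392, -4.016, 83.108, 1.295, 78.541, -3.26], TCP at [0.202, 0.618, 0.223] pointing down, gripper open.
Joint ranges: [-163.93, 163.93], [-17.29, 119.83], [-79.2, 71.16], [3.27, 140.29], [-89.18, 269.18], [5.43, 117.66], [-154.24, 154.24]. Speed limits (degrees/s): [147.25, 147.25, 180, 180, 180, 180, 180].

## Interface

Orientations are given as [roll, pitch, yaw] about the fixed x, y, z axes, in that order (R = Rz(yaw) Ry(pitch) Rx(roll)).
In Python, from cell import env gives the robot as it stands. The module is installed in compiled form; this text tells all that it offers.
- The arm moves only by the tool servo_tool, never from a script. Its argument "plan" is a list of rows, each a list of 3 entries, a list of its own where there are three numbers: the opening, from 0 (shut) to 1 (fully open), then the shift along the tool's x, y, z in cm, then the turn, a rotation vector about the tool's x, y, z in degrees. A call has 1 to 20 rows; each row shifts and turns the pose as measured when the row begins, along the tool's axes as they then stand; what a row does not reach is not made up. A row lasts 1/12 s, in which the tool goes at most 41.7 mm and 7.16 degrees, less where a joint would pass 70% of its speed; a pose out of reach is approached as far as the arm can. A call is refused whole if a number of a shift passes 4.17 or a number of a turn 7.16, either way. A call with a gripper value outside its range is refused whole. The fingers move at their own pace and stop on an object; "force" is the grip in N (left out, the last holds). Time passes only in rows, so rows that do not move let the fingers close. It gives the time, the measured TCP pose, the force and the opening at its end, in the units of the state.
- env.get_obs(): the state, without advancing time (a new reading comes with each control period).
- env.read_camera(name): name is "scene" or "top" or "wrist"; returns a dict with "image" (420x560x3 uint8, blue, green, red), "fx", "fy", "cx", "cy" (pixels), "k1" (the pictures are not rectified: a ray, as slopes to the right and down, at radius r is drawn at 1 + k1 r^2 times it, then the intrinsics apply), "rvec" (rotation vector, rad) and "tvec" (3), from world to camera coordinates, as OpenCV has them; the wrist camera has in their place "T_tool_cam" (4x4, takes a point from camera to tool coordinates, whose origin is the TCP and whose axes are the flange's). Camera axes: x right, y down, z forward; pixel columns grow to the right and rows downward; lengths in m; the calibration is good to about 2 mm. A picture is of the moment at which its call begins: read the wrist's pose just before it. There is no depth.
- env.sign_off(): hands the job in, once; it reports no verdict.
The state is a dict: "time_s": time; "qpos": joint angles; "joint_velocities": joint speeds; "effort": joint torques, N m; "tool_pos": TCP position; "tool_rot": TCP orientation; "force": force on the tool from outside, world axes, zero at the start; "wrist_torque": the same for the moment, N m; "grip_width": finger opening in m.
Only numpy, scipy, OpenCV 4.12 (cv2) and the standard library are available. Lean on these libraries where they do the work, as an engineer would, in place of code of your own. Each camera call takes 0.05 s, during which the arm holds its last target. There are 200 camera calls.

## Working session

There is one attempt and no reset: what is moved stays moved. The work goes in short steps, Python scripts to look and compute and a tool call to move; the robot and the scene stay as the last step left them, time stands still between calls to the robot, and variables do not carry over. Pictures are saved under pics/ and viewed, about 12 in all and at most 16, crops included, and the job is handed in when it is done.

Besides the shell and the picture viewer there is one more tool, called after ">>>" as name([rows], argument=value, ...), one row to a line, values as JSON. servo_tool: Moves the arm, as the interface text tells. Its arguments: {"type":"object","properties":{"plan":{"type":"array"},"force":{"type":"number"}},"required":["plan"]}

```bash
mkdir -p pics; cat > h.py <<'E'
import numpy as np, cv2
from cell import env
from scipy.spatial.transform import Rotation as R
def cam(name):
    o=env.get_obs(); c=env.read_camera(name)
    K=np.array([[c['fx'],0,c['cx']],[0,c['fy'],c['cy']],[0,0,1.]])
    if name=='wrist':
        T=np.eye(4); T[:3,:3]=R.from_euler('xyz',o['tool_rot'],degrees=True).as_matrix(); T[:3,3]=o['tool_pos']
        W=T@c['T_tool_cam']; Rc=W[:3,:3]; C=W[:3,3]
    else:
        Rc=cv2.Rodrigues(np.array(c['rvec']).astype(float))[0].T; C=-Rc@np.array(c['tvec']).ravel()
    return dict(im=np.array(c['image']),K=K,k1=c['k1'],Rc=Rc,C=C)
def ray(c,px):
    px=np.atleast_2d(np.array(px,float)).reshape(-1,1,2)
    u=cv2.undistortPoints(px,c['K'],np.array([c['k1'],0,0,0.])).reshape(-1,2)
    return np.c_[u,np.ones(len(u))]@c['Rc'].T
def onz(c,px,z):
    d=ray(c,px); return c['C']+d*((z-c['C'][2])/d[:,2])[:,None]
def proj(c,P):
    P=np.atleast_2d(P).astype(float); rv=cv2.Rodrigues(c['Rc'].T)[0]; t=-c['Rc'].T@c['C']
    return cv2.projectPoints(P,rv,t,c['K'],np.array([c['k1'],0,0,0.]))[0].reshape(-1,2)
E
python3 - <<'E'
from h import *
print(env.get_obs())
ims=[]
for n in('top','scene'):
    c=cam(n); cv2.imwrite(f'pics/{n}0.png',c['im']); print(n,c['C'],c['K'][0,0],c['k1'],c['Rc'].round(2).tolist())
E
```

```text
{'time_s': 0.0, 'qpos': array([-71.09927759,  18.44002384,  -4.01611262,  83.17409   ,
         1.29443991,  78.53929852,  -3.26042732]), 'joint_velocities': array([ 0.13520581,  0.05546419,  0.06640296, -0.00885691,  0.05523375,
       -0.02086206, -0.05645276]), 'effort': array([-9.82104416e-05, -4.91298366e+01, -4.04041009e-01, -3.12539577e+01,
       -6.39905711e-02,  4.34994511e-02,  1.93720762e-04]), 'tool_pos': array([0.20173369, 0.6173353 , 0.22145776]), 'tool_rot': array([-1.79891799e+02,  4.89169826e-03,  1.61909026e+02]), 'force': array([-0.00907636,  0.20551281,  0.56302857]), 'wrist_torque': array([-0.01532436,  0.01182074, -0.03667102]), 'grip_width': 0.08687776556037081}
top [0.41985224 0.00618311 1.5181781 ] 498.77927520253786 -0.14388402055035074 [[0.01, -0.99, 0.11], [-1.0, -0.01, -0.01], [0.01, -0.11, -0.99]]
scene [-0.44629988 -0.76113634  0.64707437] 506.7819760462173 0.011346044884417995 [[0.61, -0.31, 0.73], [-0.79, -0.26, 0.55], [0.02, -0.91, -0.41]]
```

View pics/top0.png

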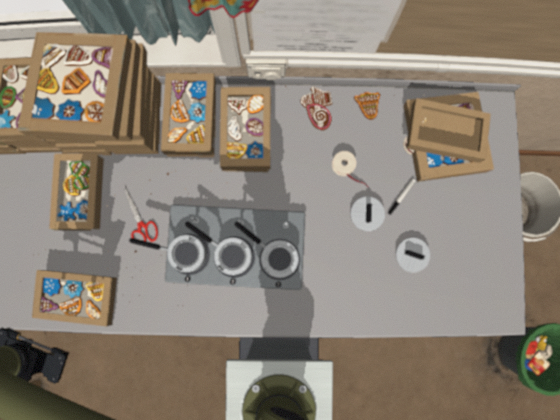

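View pics/scene0.png

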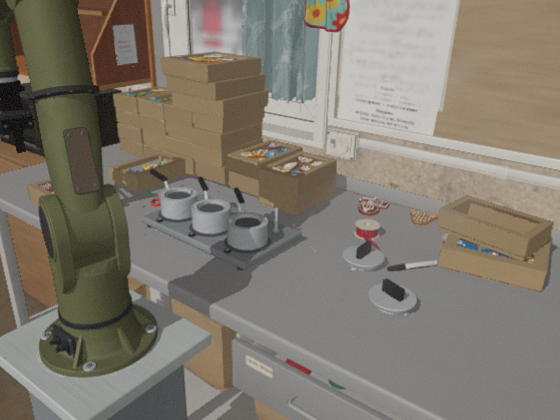

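```bash
cat > m.py <<'E'
from h import *
c=cam('top'); cv2.imwrite('pics/topz.png',cv2.resize(c['im'][170:300,120:440],None,fx=2.5,fy=2.5,interpolation=cv2.INTER_CUBIC))
hsv=cv2.cvtColor(c['im'],cv2.COLOR_BGR2HSV)
g=hsv[...,2]
def blobs(mask,box,amin):
    x0,y0,x1,y1=box; m=np.zeros_like(mask); m[y0:y1,x0:x1]=mask[y0:y1,x0:x1]
    n,l,s,ce=cv2.connectedComponentsWithStats(m)
    return [(l==i).astype(np.uint8) for i in range(1,n) if s[i,4]>=amin]
dark=((g<50)*255).astype(np.uint8)
for b in blobs(dark,(120,180,430,290),25):
    ys,xs=np.nonzero(b); r=cv2.minAreaRect(np.c_[xs,ys].astype(np.float32))
    p=cv2.boxPoints(r); 
    print('dark',(xs.mean().round(1),ys.mean().round(1)),len(xs),np.round(r[1],1),'z.115',onz(c,(xs.mean(),ys.mean()),.115).round(3)[0],'z.054',onz(c,(xs.mean(),ys.mean()),.054).round(3)[0])
    e=r[1]; l=(p[0]+p[1])/2,(p[2]+p[3])/2; k=(p[1]+p[2])/2,(p[3]+p[0])/2
    a=l if np.hypot(*(l[0]-l[1]))>np.hypot(*(k[0]-k[1])) else k
    for z in(.115,.054): 
        q=onz(c,a,z); d=q[0]-q[1]; print('   ends',z,q[:,:2].round(3).tolist(),'ang',np.degrees(np.arctan2(d[1],d[0])).round(1))
br=((g>165)&(hsv[...,1]<40)).astype(np.uint8)*255
for b in blobs(br,(150,180,440,290),60):
    cs=cv2.findContours(b,cv2.RETR_EXTERNAL,cv2.CHAIN_APPROX_NONE)[0][0]
    (x,y),r=cv2.minEnclosingCircle(cs); print('bright',round(x,1),round(y,1),round(r,1),'z.024',onz(c,(x,y),.024).round(3)[0],'z.092',onz(c,(x,y),.092).round(3)[0])
for p in((188,254),(234,257),(280,259)): print('pan approx',onz(c,p,.092).round(3))
E
python3 m.py
```

```text
dark (np.float64(392.8), np.float64(207.2)) 30 [ 2.5 11.6] z.115 [ 0.602 -0.321  0.115] z.054 [ 0.61  -0.335  0.054]
   ends 0.115 [[0.615, -0.33], [0.587, -0.311]] ang -34.3
   ends 0.054 [[0.624, -0.345], [0.594, -0.325]] ang -34.3
dark (np.float64(368.1), np.float64(212.4)) 51 [16.  3.] z.115 [ 0.586 -0.249  0.115] z.054 [ 0.594 -0.26   0.054]
   ends 0.115 [[0.608, -0.25], [0.562, -0.25]] ang -0.6
   ends 0.054 [[0.616, -0.262], [0.568, -0.261]] ang -0.6
dark (np.float64(198.1), np.float64(232.0)) 134 [29.4  5.4] z.115 [0.525 0.233 0.115] z.054 [0.53  0.243 0.054]
   ends 0.115 [[0.55, 0.269], [0.501, 0.2]] ang 54.3
   ends 0.054 [[0.555, 0.28], [0.504, 0.209]] ang 54.3
dark (np.float64(247.2), np.float64(232.2)) 124 [30.6  4.3] z.115 [0.526 0.094 0.115] z.054 [0.531 0.098 0.054]
   ends 0.115 [[0.554, 0.128], [0.5, 0.06]] ang 51.4
   ends 0.054 [[0.559, 0.133], [0.503, 0.062]] ang 51.4
dark (np.float64(144.5), np.float64(243.1)) 91 [28.9  3.2] z.115 [0.492 0.386 0.115] z.054 [0.495 0.402 0.054]
   ends 0.115 [[0.501, 0.426], [0.482, 0.344]] ang 77.2
   ends 0.054 [[0.505, 0.444]
[... 523 characters left out ...]
 z.024 [ 0.445 -0.178  0.024] z.092 [ 0.444 -0.17   0.092]
bright 189.5 255.0 17.3 z.024 [0.463 0.272 0.024] z.092 [0.461 0.26  0.092]
bright 227.1 251.0 17.1 z.024 [0.476 0.159 0.024] z.092 [0.474 0.152 0.092]
bright 412.7 255.5 17.8 z.024 [ 0.467 -0.401  0.024] z.092 [ 0.465 -0.383  0.092]
bright 235.5 259.5 17.0 z.024 [0.451 0.133 0.024] z.092 [0.45  0.127 0.092]
bright 293.5 260.5 9.6 z.024 [ 0.45  -0.04   0.024] z.092 [ 0.449 -0.038  0.092]
bright 185.5 287.5 25.5 z.024 [0.366 0.281 0.024] z.092 [0.368 0.269 0.092]
bright 234.0 288.0 22.0 z.024 [0.366 0.136 0.024] z.092 [0.369 0.13  0.092]
pan approx [[0.464 0.264 0.092]]
pan approx [[0.457 0.132 0.092]]
pan approx [[0.453 0.    0.092]]
```

View pics/topz.png

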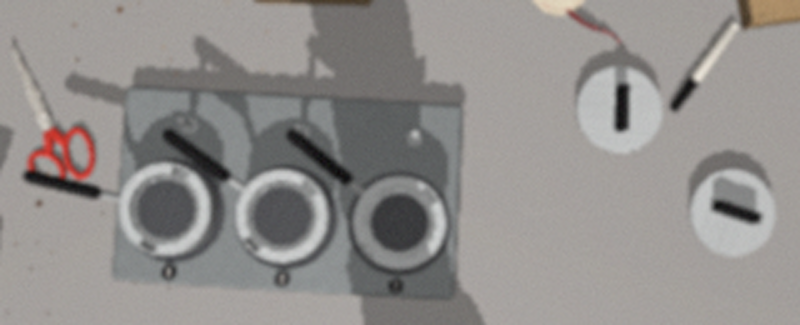

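```bash
cat >> h.py <<'E'
W0=-2.6; PAN=dict(l=(.465,.268),m=(.458,.133),r=(.453,-.001))
def yawnow(): return env.get_obs()['tool_rot'][2]
def plan(wps,grip,step=3.5,dstep=6.5,prnt=True):
    """wps: list of (x,y,z,yaw); rows in tool axes, tool pointing down"""
    o=env.get_obs(); p=np.array(o['tool_pos']); y=o['tool_rot'][2]; rows=[]
    tilt=R.from_euler('xyz',o['tool_rot'],degrees=True)
    for w in wps:
        t=np.array(w[:3]); dy=(w[3]-y+180)%360-180
        n=max(1,int(np.ceil(max(np.linalg.norm(t-p)*100/step,abs(dy)/dstep)-.01)))
        for i in range(n):
            d=R.from_euler('xyz',[180,0,y],degrees=True).inv().apply((t-p)/(n-i))*100
            s=np.round(d,2); a=round(-dy/n,2)
            rows.append([grip,[float(v)+0. for v in s],[0,0,float(a)]])
            p=p+R.from_euler('xyz',[180,0,y],degrees=True).apply(s/100); y-=a
    if prnt:
        print('at',o['tool_pos'].round(4),o['tool_rot'].round(2),'F',np.round(o['force'],1),'n',len(rows),'end',p.round(3),round(y,1))
        last=None;k=0
        for r in rows+[None]:
            if r==last: k+=1
            else:
                if last: print(k,'x',str(last).replace(' ',''))
                last=r;k=1
    return rows
def polar(pan,ang,r,tang,z,yaw=None):
    """point at handle angle ang (deg, warmer frame), tang to anticlockwise"""
    a=np.radians(ang+W0); u=np.array([np.cos(a),np.sin(a)]); v=np.array([-u[1],u[0]])
    q=np.array(PAN[pan])+r*u+tang*v
    return (*q,z,ang+W0+90 if yaw is None else yaw)
E
python3 - <<'E'
from h import *
a=polar('r',55,.125,.035,.20)
plan([(.30,.45,.22,140),a,(*a[:2],.098,a[3])],0)
E
```

```text
at [0.2018 0.6175 0.2217] [-179.92    0.    161.91] F [-0.2 -0.4  1. ] n 21 end [0.502 0.119 0.098] 142.4
1 x [0,[-2.42,-2.14,0.03],[0,0,3.65]]
1 x [0,[-2.55,-1.99,0.03],[0,0,3.65]]
1 x [0,[-2.68,-1.82,0.03],[0,0,3.65]]
1 x [0,[-2.79,-1.65,0.03],[0,0,3.65]]
1 x [0,[-2.88,-1.46,0.03],[0,0,3.65]]
1 x [0,[-2.97,-1.28,0.02],[0,0,3.65]]
1 x [0,[-3.06,-1.03,0.17],[0,0,-0.2]]
1 x [0,[-3.05,-1.04,0.17],[0,0,-0.2]]
1 x [0,[-3.05,-1.05,0.17],[0,0,-0.2]]
1 x [0,[-3.05,-1.06,0.17],[0,0,-0.2]]
1 x [0,[-3.04,-1.07,0.17],[0,0,-0.2]]
1 x [0,[-3.04,-1.09,0.16],[0,0,-0.2]]
1 x [0,[-3.04,-1.1,0.17],[0,0,-0.2]]
1 x [0,[-3.03,-1.11,0.16],[0,0,-0.2]]
1 x [0,[-3.03,-1.12,0.17],[0,0,-0.2]]
1 x [0,[-3.02,-1.12,0.16],[0,0,-0.2]]
1 x [0,[-3.02,-1.14,0.17],[0,0,-0.2]]
1 x [0,[-3.02,-1.14,0.16],[0,0,-0.2]]
3 x [0,[0.0,0.0,3.4],[0,0,0.0]]
```

>>> servo_tool([
  [0,[-2.6,-2.0,0],[0,0,3.6]],
  [0,[-2.6,-1.9,0],[0,0,3.6]],
  [0,[-2.7,-1.8,0],[0,0,3.6]],
  [0,[-2.8,-1.6,0],[0,0,3.6]],
  [0,[-2.9,-1.5,0],[0,0,3.6]],
  [0,[-3,-1.3,0],[0,0,1.6]],
  [0,[-3,-1.1,0],[0,0,0]],
  [0,[-3,-1.1,0],[0,0,0]],
  [0,[-3,-1.1,0],[0,0,0]],
  [0,[-3,-1.1,0],[0,0,0]],
  [0,[-3,-1.1,0],[0,0,0]],
  [0,[-3,-1.1,0],[0,0,0]],
  [0,[-3,-1.1,0],[0,0,0]],
  [0,[-3,-1.1,0],[0,0,0]],
  [0,[-3,-1.1,0],[0,0,0]],
  [0,[-3,-1.1,0],[0,0,0]],
])

```text
time_s: 1.48
tool_pos: [0.4726, 0.1636, 0.2147]
tool_rot: [-179.5, -0.3, 142.3]
force: [1.0, 0.7, 0.1]
grip_width: 0.0009
```

```bash
python3 - <<'E'
from h import *
a=polar('r',55,.125,.035,.20)
plan([a,(*a[:2],.102,a[3])],0)
plan([polar('r',55,.125,.035,.102)]+[polar('r',t,.125,.018,.102) for t in range(55,-6,-5)],0)
E
```

```text
at [0.4726 0.1636 0.2147] [-179.55   -0.33  142.29] F [1.  0.7 0.1] n 5 end [0.502 0.119 0.102] 142.4
1 x [0,[-2.5,-0.86,0.74],[0,0,-0.05]]
1 x [0,[-2.5,-0.87,0.73],[0,0,-0.05]]
2 x [0,[0.0,0.0,3.27],[0,0,-0.0]]
1 x [0,[0.0,0.0,3.26],[0,0,-0.0]]
at [0.4726 0.1636 0.2147] [-179.55   -0.33  142.29] F [1.  0.7 0.1] n 17 end [0.579 0.    0.102] 82.4
2 x [0,[-1.25,-0.43,2.82],[0,0,-0.03]]
1 x [0,[-1.25,-0.44,2.82],[0,0,-0.03]]
1 x [0,[-1.25,-0.43,2.81],[0,0,-0.03]]
1 x [0,[-1.7,0.0,0.0],[0,0,0.01]]
1 x [0,[-1.09,0.11,0.0],[0,0,5.0]]
2 x [0,[-1.1,0.11,0.0],[0,0,5.0]]
1 x [0,[-1.09,0.11,0.0],[0,0,5.0]]
1 x [0,[-1.1,0.11,0.0],[0,0,5.0]]
1 x [0,[-1.1,0.1,0.0],[0,0,5.0]]
1 x [0,[-1.09,0.11,0.0],[0,0,5.0]]
1 x [0,[-1.1,0.11,0.0],[0,0,5.0]]
1 x [0,[-1.09,0.11,0.0],[0,0,5.0]]
2 x [0,[-1.1,0.11,0.0],[0,0,5.0]]
1 x [0,[-1.09,0.11,0.0],[0,0,5.0]]
```

>>> servo_tool([
  [0,[-2.5,-0.9,0.5],[0.3,0.3,0]],
  [0,[-2.5,-0.9,0.5],[0,0,0]],
  [0,[-0.2,0,0.5],[0,0,0]],
  [0,[0,0,3.2],[0,0,0]],
  [0,[0,0,3.2],[0,0,0]],
  [0,[0,0,2.3],[0,0,0]],
  [0,[0,0,0],[0,0,0]],
])

```text
time_s: 2.07
tool_pos: [0.5075, 0.104, 0.1107]
tool_rot: [-179.4, -0.3, 141.3]
force: [-1.2, -0.2, -0.2]
grip_width: 0.0005
```

```bash
python3 - <<'E'
from h import *
plan([polar('r',t,.125,.018,.102) for t in (55,50)],0)
E
```

```text
at [0.5075 0.104  0.1107] [-179.45   -0.29  141.3 ] F [-1.2 -0.2 -0.2] n 2 end [0.524 0.103 0.102] 137.4
1 x [0,[-0.27,0.87,0.87],[0,0,-1.1]]
1 x [0,[-1.1,0.11,0.0],[0,0,5.0]]
```

>>> servo_tool([
  [0,[0,0.8,0.8],[0.3,0.3,0]],
  [0,[-1.1,0.1,0.2],[0,0,4]],
  [0,[-1.1,0.1,0],[0,0,5]],
  [0,[-1.1,0.1,0],[0,0,5]],
  [0,[-1.1,0.1,0],[0,0,5]],
  [0,[-1.1,0.1,0],[0,0,5]],
  [0,[-1.1,0.1,0],[0,0,5]],
  [0,[-1.1,0.1,0],[0,0,5]],
])

```text
time_s: 2.73
tool_pos: [0.5589, 0.0666, 0.1021]
tool_rot: [-178.4, -0.8, 106.6]
force: [0.5, 2.0, -1.4]
grip_width: 0.0008
```

```bash
python3 - <<'E'
from h import *
y=yawnow()-90-W0; print('handle ang eq',y)
plan([polar('r',t,.125,.018,.102) for t in range(int(y)-2,-4,-5)],0)
E
```

```text
handle ang eq 19.23334675861009
at [0.5589 0.0666 0.1021] [-178.42   -0.83  106.63] F [ 0.5  2.  -1.4] n 5 end [0.579 0.005 0.102] 84.4
1 x [0,[-2.13,0.48,0.01],[0,0,2.23]]
1 x [0,[-1.1,0.11,0.0],[0,0,5.0]]
1 x [0,[-1.09,0.11,0.0],[0,0,5.0]]
1 x [0,[-1.1,0.11,0.0],[0,0,5.0]]
1 x [0,[-1.1,0.1,0.0],[0,0,5.0]]
```

>>> servo_tool([
  [0,[-1.6,0.4,0],[-1.6,-0.8,2]],
  [0,[-1.4,0.1,0],[0,0,5]],
  [0,[-1.2,0.1,0],[0,0,5]],
  [0,[-1.2,0.1,0],[0,0,5]],
  [0,[-1.2,0,0],[0,0,3]],
  [0,[-0.6,0,0],[0,0,0]],
])

```text
time_s: 3.23
tool_pos: [0.5776, 0.0156, 0.1057]
tool_rot: [-179.9, -1.4, 86.1]
force: [2.8, 13.1, -8.2]
grip_width: 0.0003
```

```bash
cat >> h.py <<'E'
def tilt():
    r=env.get_obs()['tool_rot']; print('tilt fix turn x,y:',round(-((r[0]%360)-180),2),round(r[1],2))
E
python3 - <<'E'
from h import *
tilt()
plan([polar('r',t,.125,.018,.102,87.4) for t in (0,-3)],0)
E
```

```text
tilt fix turn x,y: -0.06 -1.36
at [0.5776 0.0156 0.1057] [-179.94   -1.36   86.14] F [ 2.8 13.1 -8.2] n 2 end [0.579 0.005 0.102] 87.4
1 x [0,[-0.42,0.14,0.37],[0,0,-1.26]]
1 x [0,[-0.66,0.08,0.0],[0,0,0.0]]
```

>>> servo_tool([
  [0,[1.5,0,0],[0,-1.4,0]],
  [0,[1,0,-3],[0,0,0]],
  [0,[0,0,-3],[0,0,0]],
  [0,[0,0,0],[0,0,0]],
])

```text
time_s: 3.57
tool_pos: [0.5782, 0.0469, 0.1701]
tool_rot: [-179.8, -0.1, 86.3]
force: [0.9, -0.0, 0.7]
grip_width: 0.0002
```

```bash
python3 - <<'E'
from h import *
tilt()
a=polar('m',58,.122,.04,.16)
plan([a,(*a[:2],.102,a[3])],0)
E
```

```text
tilt fix turn x,y: -0.25 -0.12
at [0.5782 0.0469 0.1701] [-1.7975e+02 -1.2000e-01  8.6340e+01] F [ 0.9 -0.   0.7] n 12 end [0.494 0.256 0.102] 145.4
1 x [0,[2.03,-0.97,0.1],[0,0,-5.91]]
1 x [0,[2.12,-0.76,0.1],[0,0,-5.91]]
1 x [0,[2.19,-0.53,0.1],[0,0,-5.91]]
1 x [0,[2.23,-0.3,0.1],[0,0,-5.91]]
1 x [0,[2.25,-0.07,0.1],[0,0,-5.91]]
1 x [0,[2.25,0.16,0.1],[0,0,-5.91]]
1 x [0,[2.22,0.39,0.1],[0,0,-5.91]]
1 x [0,[2.17,0.62,0.1],[0,0,-5.91]]
1 x [0,[2.1,0.83,0.11],[0,0,-5.91]]
1 x [0,[2.0,1.05,0.1],[0,0,-5.91]]
2 x [0,[0.0,0.0,2.9],[0,0,0.02]]
```

>>> servo_tool([
  [0,[2.0,-1.0,0],[0,0,-6]],
  [0,[2.1,-0.8,0],[0,0,-6]],
  [0,[2.2,-0.5,0],[0,0,-6]],
  [0,[2.2,-0.3,0],[0,0,-6]],
  [0,[2.2,-0.1,0],[0,0,-6]],
  [0,[2.2,0.2,0],[0,0,-6]],
  [0,[2.2,0.4,0],[0,0,-6]],
  [0,[2.2,0.6,0],[0,0,-6]],
  [0,[2.1,0.8,0],[0,0,-6]],
  [0,[2.0,1.0,0],[0,0,-6]],
  [0,[0,0,0],[0,0,0]],
])

```text
time_s: 4.48
tool_pos: [0.4874, 0.265, 0.1862]
tool_rot: [179.1, 0.2, 149.4]
force: [-0.7, 0.6, 0.2]
grip_width: 0.0007
```

```bash
python3 - <<'E'
from h import *
tilt()
a=polar('m',58,.122,.04,.16)
plan([a,(*a[:2],.102,a[3])],0)
E
```

```text
tilt fix turn x,y: 0.92 0.23
at [0.4874 0.265  0.1862] [179.08   0.23 149.41] F [-0.7  0.6  0.2] n 3 end [0.494 0.256 0.102] 145.4
1 x [0,[-1.05,-0.41,2.62],[0,0,4.01]]
2 x [0,[0.0,0.0,2.9],[0,0,0.0]]
```

>>> servo_tool([
  [0,[-0.9,-0.4,2.6],[0.9,0.2,4]],
  [0,[0,0,2.9],[0,0,0]],
  [0,[0,0,2.5],[0,0,0]],
  [0,[0,0,0.3],[0,0,0]],
])

```text
time_s: 4.82
tool_pos: [0.496, 0.2617, 0.1076]
tool_rot: [179.4, 0.2, 145.3]
force: [-1.5, -1.1, -1.2]
grip_width: 0.0003
```

```bash
python3 - <<'E'
from h import *
tilt()
plan([polar('m',58,.125,.018,.102)]+[polar('m',t,.125,.018,.102) for t in (53,48)],0)
E
```

```text
tilt fix turn x,y: 0.63 0.18
at [0.496  0.2617 0.1076] [179.37   0.18 145.33] F [-1.5 -1.1 -1.2] n 3 end [0.533 0.235 0.102] 135.4
1 x [0,[-2.38,-0.25,0.56],[0,0,-0.07]]
1 x [0,[-1.1,0.11,0.0],[0,0,5.0]]
1 x [0,[-1.09,0.11,0.0],[0,0,5.0]]
```

>>> servo_tool([
  [0,[-1.3,-0.1,0.5],[0.6,0.2,0]],
  [0,[-1.2,0,0.1],[0,0,0]],
  [0,[-1.2,0.1,0],[0,0,5]],
  [0,[-1.2,0.1,0],[0,0,5]],
  [0,[-1.2,0.1,0],[0,0,5]],
  [0,[-1.2,0.1,0],[0,0,5]],
  [0,[-1.2,0.1,0],[0,0,5]],
  [0,[-1.2,0.1,0],[0,0,5]],
  [0,[-1.2,0.1,0],[0,0,5]],
  [0,[-1.2,0.1,0],[0,0,5]],
])

```text
time_s: 5.65
tool_pos: [0.5791, 0.1823, 0.1098]
tool_rot: [-179.7, -0.9, 103.6]
force: [-1.9, 2.5, -2.2]
grip_width: 0.0006
```

```bash
python3 - <<'E'
from h import *
tilt()
y=yawnow()-90-W0; print('handle ang eq',y)
plan([polar('m',t,.125,.018,.102) for t in range(int(y)-2,-4,-5)]+[polar('m',-3,.125,.018,.102)],0)
E
```

```text
tilt fix turn x,y: -0.3 -0.94
handle ang eq 16.171611483272038
at [0.5791 0.1823 0.1098] [-179.7    -0.94  103.57] F [-1.9  2.5 -2.2] n 5 end [0.584 0.139 0.102] 84.4
1 x [0,[-0.62,-0.36,0.78],[0,0,2.17]]
1 x [0,[-1.1,0.1,0.0],[0,0,5.0]]
1 x [0,[-1.1,0.11,0.0],[0,0,5.0]]
1 x [0,[-1.09,0.11,0.0],[0,0,5.0]]
1 x [0,[-0.44,0.06,0.0],[0,0,2.0]]
```

>>> servo_tool([
  [0,[-0.8,-0.3,0.5],[-0.3,-0.9,3]],
  [0,[-1.2,0,0.2],[0,0,5]],
  [0,[-1.2,0.1,0.1],[0,0,5]],
  [0,[-1.2,0.1,0.1],[0,0,4]],
  [0,[-0.8,0,0],[0,0,0]],
])

```text
time_s: 6.07
tool_pos: [0.5866, 0.1504, 0.1088]
tool_rot: [179.7, -2.1, 85.7]
force: [1.7, 11.6, -8.1]
grip_width: 0.0003
```

```bash
python3 - <<'E'
from h import *
tilt()
plan([polar('m',t,.125,.018,.102,87.4) for t in (0,-3)],0)
E
```

```text
tilt fix turn x,y: 0.32 -2.1
at [0.5866 0.1504 0.1088] [179.68  -2.1   85.72] F [ 1.7 11.6 -8.1] n 2 end [0.584 0.139 0.102] 87.4
1 x [0,[-0.53,-0.25,0.68],[0,0,-1.68]]
1 x [0,[-0.65,0.07,0.0],[0,0,0.0]]
```

>>> servo_tool([
  [0,[1.5,0,-1],[0.3,-2.1,0]],
  [0,[1,0,-3],[0,0,0]],
  [0,[0,0,-2],[0,0,0]],
  [0,[3,-1.0,0],[0,0,-6.5]],
  [0,[3,-1.0,0],[0,0,-6.5]],
  [0,[3,-1.0,0],[0,0,-6.5]],
  [0,[3,-0.5,0],[0,0,-6.5]],
  [0,[3,0,0],[0,0,-6.5]],
  [0,[2.5,0,0],[0,0,-6.5]],
  [0,[2.5,0,0],[0,0,-6.5]],
  [0,[2,0,0],[0,0,-6.5]],
  [0,[0,0,0],[0,0,-6.5]],
  [0,[0,0,0],[0,0,-6.5]],
  [0,[0,0,0],[0,0,-6]],
  [0,[0,0,0],[0,0,0]],
])

```text
time_s: 7.32
tool_pos: [0.5003, 0.3877, 0.2038]
tool_rot: [178.1, 1.1, 159.2]
force: [-0.3, 0.1, -0.1]
grip_width: 0.0002
```

```bash
python3 - <<'E'
from h import *
tilt()
a=polar('l',80,.122,.04,.18)
plan([a,(*a[:2],.102,a[3])],0)
c=cam('top'); cv2.imwrite('pics/t2.png',cv2.resize(c['im'][170:300,60:380],None,fx=2.5,fy=2.5,interpolation=cv2.INTER_CUBIC))
E
```

```text
tilt fix turn x,y: 1.91 1.13
at [0.5003 0.3877 0.2038] [178.09   1.13 159.24] F [-0.3  0.1 -0.1] n 5 end [0.453 0.396 0.102] 167.4
1 x [0,[2.38,-0.47,1.19],[0,0,-4.08]]
1 x [0,[2.4,-0.3,1.19],[0,0,-4.08]]
3 x [0,[0.0,0.0,2.6],[0,0,0.0]]
```

View pics/t2.png

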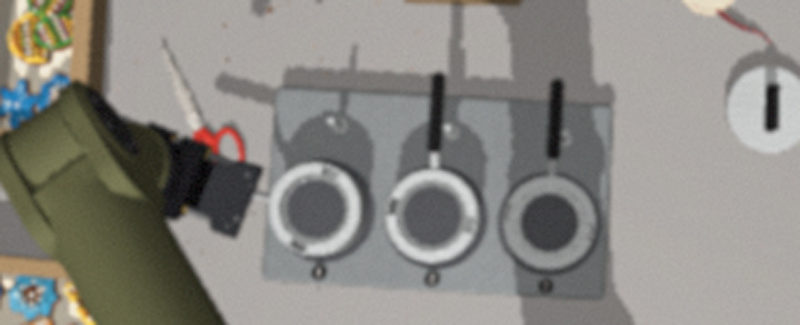

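>>> servo_tool([
  [0,[2.2,-0.5,0.3],[1.9,1.1,-4]],
  [0,[2.2,-0.3,0.3],[0,0,-4]],
  [0,[0.2,0,1],[0,0,0]],
  [0,[0,0,2.6],[0,0,0]],
  [0,[0,0,2.6],[0,0,0]],
  [0,[0,0,2.2],[0,0,0]],
  [0,[0,0,0],[0,0,0]],
])

```text
time_s: 7.95
tool_pos: [0.4622, 0.3937, 0.1188]
tool_rot: [179.4, 0.6, 165.3]
force: [-0.5, -0.4, -1.5]
grip_width: 0.0002
```

```bash
python3 - <<'E'
from h import *
tilt()
plan([polar('l',80,.125,.018,.102)]+[polar('l',t,.125,.018,.102) for t in (75,70)],0)
E
```

```text
tilt fix turn x,y: 0.62 0.62
at [0.4622 0.3937 0.1188] [179.38   0.62 165.3 ] F [-0.5 -0.4 -1.5] n 3 end [0.496 0.39  0.102] 157.4
1 x [0,[-1.21,0.34,1.68],[0,0,-2.1]]
1 x [0,[-1.09,0.11,0.0],[0,0,5.0]]
1 x [0,[-1.1,0.11,0.0],[0,0,5.0]]
```

>>> servo_tool([
  [0,[0,0.3,1.6],[0.6,0.6,-2]],
  [0,[-1.2,0,0.3],[0,0,0]],
  [0,[-1.2,0.1,0.1],[0,0,5]],
  [0,[-1.2,0.1,0.1],[0,0,5]],
  [0,[-1.2,0.1,0.1],[0,0,5]],
  [0,[-1.2,0.1,0.1],[0,0,5]],
  [0,[-1.2,0.1,0.1],[0,0,5]],
  [0,[-1.2,0.1,0.1],[0,0,5]],
  [0,[-1.2,0.1,0.1],[0,0,5]],
  [0,[-1.2,0.1,0.1],[0,0,5]],
])

```text
time_s: 8.78
tool_pos: [0.5645, 0.3514, 0.1016]
tool_rot: [-179.9, -0.5, 124.0]
force: [-3.0, 2.2, -0.2]
grip_width: 0.0007
```

```bash
python3 - <<'E'
from h import *
tilt()
y=yawnow()-90-W0; print('handle ang eq',y)
plan([polar('l',t,.125,.018,.102) for t in range(int(y)-2,-2,-5)],0)
E
```

```text
tilt fix turn x,y: -0.13 -0.54
handle ang eq 36.608830501476525
at [0.5645 0.3514 0.1016] [-179.87   -0.54  124.01] F [-3.   2.2 -0.2] n 8 end [0.591 0.278 0.102] 86.4
1 x [0,[-0.13,-0.34,-0.04],[0,0,2.61]]
1 x [0,[-1.09,0.11,0.0],[0,0,5.0]]
2 x [0,[-1.1,0.11,0.0],[0,0,5.0]]
1 x [0,[-1.09,0.1,0.0],[0,0,5.0]]
1 x [0,[-1.1,0.11,0.0],[0,0,5.0]]
1 x [0,[-1.09,0.11,0.0],[0,0,5.0]]
1 x [0,[-1.1,0.11,0.0],[0,0,5.0]]
```

>>> servo_tool([
  [0,[-0.8,-0.3,0],[0,-0.5,4]],
  [0,[-1.2,0,0],[0,0,5]],
  [0,[-1.2,0,0],[0,0,5]],
  [0,[-1.2,0,0.1],[0,0,5]],
  [0,[-1.2,0,0.1],[0,0,5]],
  [0,[-1.2,0,0.1],[0,0,5]],
  [0,[-1.2,0,0.1],[0,0,5]],
  [0,[-1.0,0,0],[0,0,2]],
  [0,[-0.7,0,0],[0,0,0]],
])

```text
time_s: 9.53
tool_pos: [0.5948, 0.2854, 0.1105]
tool_rot: [179.5, -3.1, 85.1]
force: [0.2, 8.7, -4.4]
grip_width: 0.0001
```

```bash
python3 - <<'E'
from h import *
tilt()
plan([polar('l',t,.125,.018,.102,87.4) for t in (0,-3)],0)
E
```

```text
tilt fix turn x,y: 0.54 -3.06
at [0.5948 0.2854 0.1105] [179.46  -3.06  85.1 ] F [ 0.2  8.7 -4.4] n 2 end [0.591 0.274 0.102] 87.4
1 x [0,[-0.54,-0.37,0.85],[0,0,-2.3]]
1 x [0,[-0.66,0.08,0.0],[0,0,0.0]]
```

>>> servo_tool([
  [0,[1.5,0,-1],[0.5,-3.0,0]],
  [0,[0.5,0,-4],[0,0,0]],
  [0,[0,0,-4],[0,0,0]],
  [0,[0,0,-4],[0,0,0]],
  [0,[-4,0,-1],[0,0,0]],
  [0,[-4,0,0],[0,0,0]],
  [0,[-4,0,0],[0,0,0]],
  [0,[-4,0,0],[0,0,0]],
  [0,[-4,0,0],[0,0,0]],
  [0,[-4,0,0],[0,0,0]],
  [0,[-4,0,0],[0,0,0]],
  [0,[-4,0,0],[0,0,0]],
  [0,[-4,0,0],[0,0,0]],
  [0,[-4,0,0],[0,0,0]],
  [0,[0,0,0],[0,0,0]],
])

```text
time_s: 10.78
tool_pos: [0.5665, -0.11, 0.2835]
tool_rot: [177.6, -0.7, 82.5]
force: [-0.5, -0.7, -0.1]
grip_width: 0.0006
```

```bash
python3 - <<'E'
from h import *
tilt()
plan([(.592,-.262,.22,0)],0.5)
c=cam('top'); cv2.imwrite('pics/t3.png',cv2.resize(c['im'][170:300,130:450],None,fx=2.5,fy=2.5,interpolation=cv2.INTER_CUBIC))
E
```

```text
tilt fix turn x,y: 2.43 -0.71
at [ 0.5665 -0.11    0.2835] [177.57  -0.71  82.46] F [-0.5 -0.7 -0.1] n 13 end [ 0.592 -0.262  0.22 ] 0.0
1 x [0.5,[-1.13,0.35,0.49],[0,0,6.34]]
1 x [0.5,[-1.09,0.47,0.49],[0,0,6.34]]
1 x [0.5,[-1.03,0.59,0.49],[0,0,6.34]]
1 x [0.5,[-0.96,0.7,0.49],[0,0,6.34]]
1 x [0.5,[-0.88,0.8,0.49],[0,0,6.34]]
1 x [0.5,[-0.78,0.89,0.49],[0,0,6.34]]
1 x [0.5,[-0.68,0.97,0.49],[0,0,6.34]]
1 x [0.5,[-0.57,1.04,0.49],[0,0,6.34]]
1 x [0.5,[-0.45,1.1,0.49],[0,0,6.34]]
1 x [0.5,[-0.32,1.14,0.49],[0,0,6.34]]
1 x [0.5,[-0.19,1.17,0.48],[0,0,6.34]]
1 x [0.5,[-0.07,1.18,0.49],[0,0,6.34]]
1 x [0.5,[0.07,1.18,0.48],[0,0,6.34]]
```

View pics/t3.png

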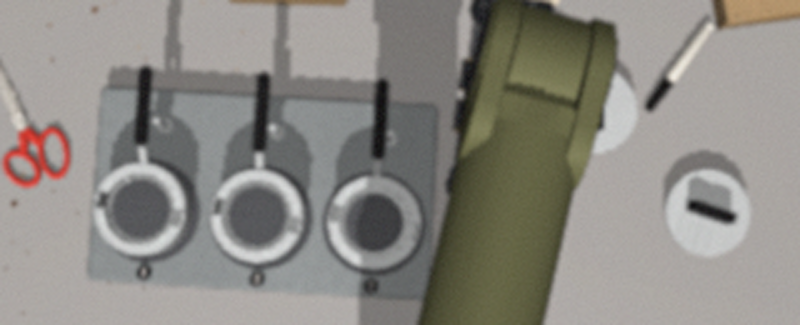

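>>> servo_tool([
  [0.6,[-1.3,0.4,0],[2.4,-0.7,6.5]],
  [0.6,[-1.2,0.5,0],[0,0,6.5]],
  [0.6,[-1.2,0.6,0],[0,0,6.5]],
  [0.6,[-1.1,0.8,0],[0,0,6.5]],
  [0.6,[-1,0.9,0],[0,0,6.5]],
  [0.6,[-0.9,1,0],[0,0,6.5]],
  [0.6,[-0.7,1,0],[0,0,6.5]],
  [0.6,[-0.6,1.1,0],[0,0,6.5]],
  [0.6,[-0.5,1.2,0],[0,0,6.5]],
  [0.6,[-0.3,1.2,0],[0,0,6.5]],
  [0.6,[-0.2,1.2,0],[0,0,6.5]],
  [0.6,[0,1.2,0],[0,0,6.5]],
  [0.6,[0,1.2,0],[0,0,4.5]],
  [0.6,[0,0,0],[0,0,0]],
])

```text
time_s: 12.0
tool_pos: [0.5969, -0.2811, 0.3051]
tool_rot: [-179.8, -1.7, -4.7]
force: [-0.3, -0.1, -0.2]
grip_width: 0.0522
```

```bash
cat > w.py <<'E'
import sys
from h import *
tilt()
c=cam('wrist'); cv2.imwrite(f'pics/{sys.argv[1]}.png',c['im']); print('cam',c['C'].round(3),c['K'][0,0])
x,y=float(sys.argv[2]),float(sys.argv[3]); print('px',proj(c,[(x,y,.054),(x+.028,y,.054),(x,y+.028,.054)]).round(0).tolist())
plan([(x,y,.14,0)],.6)
E
python3 w.py w1 .592 -.262
```

```text
tilt fix turn x,y: -0.18 -1.66
cam [ 0.666 -0.287  0.469] 359.9035435066069
px [[265.0, 190.0], [262.0, 166.0], [241.0, 192.0]]
at [ 0.5975 -0.2796  0.3052] [-179.75   -1.69   -4.45] F [ 0.1 -0.3  1.1] n 5 end [ 0.592 -0.262  0.14 ] 0.0
1 x [0.6,[-0.14,-0.34,3.3],[0,0,-0.89]]
1 x [0.6,[-0.13,-0.35,3.3],[0,0,-0.89]]
1 x [0.6,[-0.12,-0.35,3.31],[0,0,-0.89]]
1 x [0.6,[-0.12,-0.35,3.3],[0,0,-0.89]]
1 x [0.6,[-0.12,-0.34,3.31],[0,0,-0.89]]
```

View pics/w1.png

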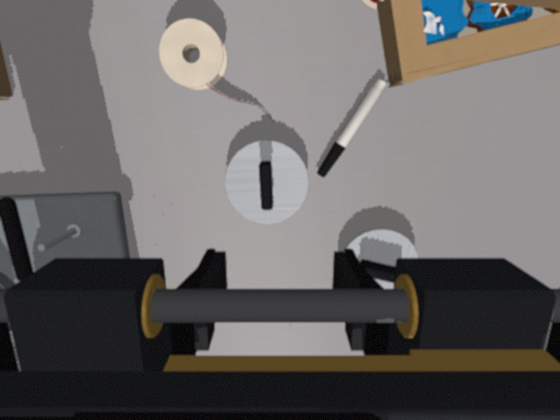

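```bash
cat > bar.py <<'E'
import sys
from h import *
def bar(x0,y0,x1,y1,z=.054,name='wrist',thr=45):
    c=cam(name); g=c['im'].max(2)[y0:y1,x0:x1]
    n,l,s,ce=cv2.connectedComponentsWithStats(((g<thr)*255).astype(np.uint8)); i=1+np.argmax(s[1:,4])
    ys,xs=np.nonzero(l==i); P=onz(c,np.c_[xs+x0,ys+y0],z)[:,:2].astype(np.float32)
    r=cv2.minAreaRect(P); b=cv2.boxPoints(r); e=[b[1]-b[0],b[2]-b[1]]; d=max(e,key=lambda v:np.hypot(*v))
    a=np.degrees(np.arctan2(d[1],d[0])); a=(a+90)%180-90
    print('bar',np.round(r[0],4),np.round(r[1],3),'ang',round(float(a),1),len(xs)); return r[0],a
if __name__=='__main__':
    tilt(); r,a=bar(*map(int,sys.argv[1:5])); plan([(*r,float(sys.argv[5]),a)],.6)
E
python3 bar.py 245 150 290 222 .14
```

```text
tilt fix turn x,y: -0.25 -1.69
bar [ 0.5977 -0.2635] [0.012 0.054] ang -4.7 454
at [ 0.5978 -0.2784  0.3049] [-179.69   -1.68   -4.27] F [ 0.6  0.9 -0.3] n 5 end [ 0.598 -0.264  0.14 ] -4.7
1 x [0.6,[-0.02,-0.3,3.3],[0,0,0.09]]
1 x [0.6,[-0.02,-0.29,3.3],[0,0,0.09]]
1 x [0.6,[-0.03,-0.3,3.3],[0,0,0.09]]
1 x [0.6,[-0.03,-0.29,3.29],[0,0,0.09]]
1 x [0.6,[-0.02,-0.3,3.3],[0,0,0.09]]
```

>>> servo_tool([
  [0.6,[0,-0.4,3.3],[-0.2,-1.7,0]],
  [0.6,[0,-0.4,3.3],[0,0,0]],
  [0.6,[0,-0.4,3.3],[0,0,0]],
  [0.6,[0,-0.3,3.3],[0,0,0]],
  [0.6,[0,-0.3,3.3],[0,0,0]],
  [0.6,[0,0,0],[0,0,0]],
])

```text
time_s: 12.6
tool_pos: [0.6067, -0.2517, 0.1401]
tool_rot: [-179.7, -0.6, -3.0]
force: [-0.7, 1.6, -1.3]
grip_width: 0.0522
```

```bash
python3 - <<'E'
from h import *
tilt(); c=cam('wrist'); print(proj(c,[(.5977,-.2635,.054)]))
cv2.imwrite('pics/w2.png',c['im'])
plan([(.5977,-.2635,.085,-4.7),(.5977,-.2635,.028,-4.7)],.6)
E
```

```text
tilt fix turn x,y: -0.3 -0.57
[[297.60483147 231.44353274]]
at [ 0.6082 -0.2529  0.1436] [-179.79   -0.8    -3.05] F [ 0.1 -0.7  1.2] n 4 end [ 0.598 -0.264  0.028] -4.7
1 x [0.6,[-0.5,0.56,2.93],[0,0,0.82]]
1 x [0.6,[-0.49,0.57,2.93],[0,0,0.82]]
2 x [0.6,[0.0,0.0,2.85],[0,0,0.0]]
```

View pics/w2.png

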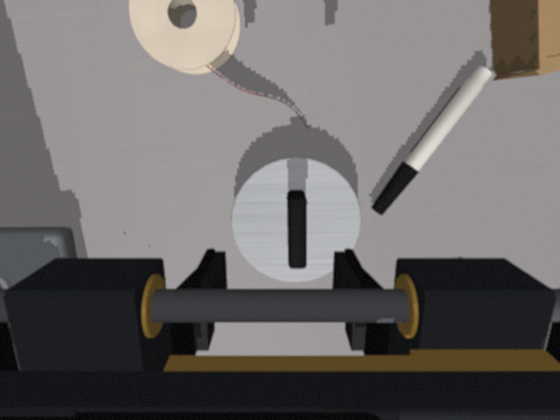

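>>> servo_tool([
  [0.6,[-0.6,0.6,2.5],[-0.3,-0.7,0.8]],
  [0.6,[-0.4,0.5,2.5],[0,0,0.8]],
  [0.6,[0,0,1],[0,0,0]],
  [0.6,[0,0,0],[0,0,0]],
])

```text
time_s: 12.98
tool_pos: [0.6053, -0.263, 0.0926]
tool_rot: [179.8, -0.9, -4.2]
force: [0.4, 0.3, 0.2]
grip_width: 0.0523
```

```bash
python3 - <<'E'
from h import *
tilt(); 
plan([(.5977,-.2635,.028,-4.7)],.6)
E
```

```text
tilt fix turn x,y: 0.19 -0.87
at [ 0.6053 -0.263   0.0926] [179.81  -0.87  -4.16] F [0.4 0.3 0.2] n 2 end [ 0.598 -0.264  0.028] -4.7
1 x [0.6,[-0.37,0.05,3.23],[0,0,0.27]]
1 x [0.6,[-0.38,0.06,3.23],[0,0,0.27]]
```

>>> servo_tool([
  [0.6,[-0.6,0,1.8],[0.2,-0.9,0.3]],
  [0.6,[-0.3,0,1.8],[0,0,0]],
  [0.6,[-0.1,0,1.4],[0,0,0]],
  [0.6,[0,0,0.8],[0,0,0]],
  [0.6,[0,0,0],[0,0,0]],
])

```text
time_s: 13.4
tool_pos: [0.6021, -0.2634, 0.0405]
tool_rot: [179.9, -0.6, -4.2]
force: [0.4, -0.6, -0.9]
grip_width: 0.0523
```

```bash
python3 - <<'E'
from h import *
tilt(); 
plan([(.5977,-.2635,.028,-4.7)],.6)
E
```

```text
tilt fix turn x,y: 0.08 -0.64
at [ 0.6021 -0.2634  0.0405] [179.92  -0.64  -4.19] F [ 0.4 -0.6 -0.9] n 1 end [ 0.598 -0.264  0.028] -4.7
1 x [0.6,[-0.43,0.04,1.25],[0,0,0.51]]
```

>>> servo_tool([
  [0.6,[-0.6,0,0.6],[0,-0.6,0.5]],
  [0.6,[-0.1,0,0.6],[0,0,0]],
  [0.6,[0,0,0.1],[0,0,0]],
  [0.6,[0,0,0],[0,0,0]],
])

```text
time_s: 13.73
tool_pos: [0.596, -0.2634, 0.0281]
tool_rot: [179.9, -0.1, -4.7]
force: [-0.2, -0.6, 0.0]
grip_width: 0.0522
```

```bash
python3 - <<'E'
from h import *
tilt(); 
plan([(.597,-.2635,.028,-4.7)],.6)
E
```

```text
tilt fix turn x,y: 0.12 -0.1
at [ 0.596  -0.2634  0.0281] [ 1.7988e+02 -1.0000e-01 -4.7000e+00] F [-0.2 -0.6  0. ] n 1 end [ 0.597 -0.263  0.028] -4.7
1 x [0.6,[0.1,0.0,0.01],[0,0,-0.0]]
```

>>> servo_tool([
  [0.6,[0.1,0,0],[0,0,0]],
  [0,[0,0,0],[0,0,0]],
  [0,[0,0,0],[0,0,0]],
  [0,[0,0,0],[0,0,0]],
  [0,[0,0,0],[0,0,0]],
  [0,[0,0,0],[0,0,0]],
  [0,[0,0,0],[0,0,0]],
  [0,[0,0,-1.5],[0,0,0]],
  [0,[0,0,-3],[0,0,0]],
  [0,[0,0,-3],[0,0,0]],
  [0,[0,0,0],[0,0,0]],
], force=50)

```text
time_s: 14.65
tool_pos: [0.5959, -0.2634, 0.1076]
tool_rot: [179.9, 0.1, -4.8]
force: [1.6, -1.9, 0.1]
grip_width: 0.0133
```

```bash
python3 - <<'E'
from h import *
tilt(); print(env.get_obs()['grip_width'])
plan([(*env.get_obs()['tool_pos'][:2],.2,77.4),(.458,.133,.2,77.4)],0)
E
```

```text
tilt fix turn x,y: 0.12 0.06
0.013281348400318697
at [ 0.5959 -0.2634  0.1076] [ 1.7988e+02  6.0000e-02 -4.7600e+00] F [ 1.6 -1.9  0.1] n 25 end [0.458 0.133 0.2  ] 77.4
11 x [0,[0.0,0.0,-0.71],[0,0,-6.32]]
1 x [0,[0.0,0.0,-0.72],[0,0,-6.32]]
1 x [0,[0.0,0.0,-0.71],[0,0,-6.32]]
5 x [0,[2.97,-1.84,0.0],[0,0,-0.0]]
1 x [0,[2.98,-1.84,0.0],[0,0,-0.0]]
1 x [0,[2.97,-1.84,0.0],[0,0,-0.0]]
1 x [0,[2.98,-1.84,0.0],[0,0,-0.0]]
1 x [0,[2.97,-1.85,0.0],[0,0,-0.0]]
1 x [0,[2.98,-1.84,0.0],[0,0,-0.0]]
1 x [0,[2.97,-1.85,0.0],[0,0,-0.0]]
1 x [0,[2.98,-1.84,0.0],[0,0,-0.0]]
```

>>> servo_tool([
  [0,[0,0,-1],[0,0,-6.5]],
  [0,[0,0,-1],[0,0,-6.5]],
  [0,[0,0,-1],[0,0,-6.5]],
  [0,[0,0,-1],[0,0,-6.5]],
  [0,[0,0,-1],[0,0,-6.5]],
  [0,[0,0,-1],[0,0,-6.5]],
  [0,[0,0,-1],[0,0,-6.5]],
  [0,[0,0,-1],[0,0,-6.5]],
  [0,[0,0,-1],[0,0,-6.5]],
  [0,[0,0,0],[0,0,-6.5]],
  [0,[0,0,0],[0,0,-6.5]],
  [0,[0,0,0],[0,0,-6.5]],
  [0,[0,0,0],[0,0,-5]],
  [0,[3,-1.8,0],[0,0,0]],
  [0,[3,-1.8,0],[0,0,0]],
  [0,[3,-1.8,0],[0,0,0]],
  [0,[3,-1.8,0],[0,0,0]],
  [0,[3,-1.8,0],[0,0,0]],
  [0,[3,-1.8,0],[0,0,0]],
  [0,[0,0,0],[0,0,0]],
])

```text
time_s: 16.32
tool_pos: [0.5039, -0.0724, 0.2089]
tool_rot: [179.9, 0.5, 81.4]
force: [1.1, 0.9, -2.0]
grip_width: 0.0133
```

```bash
python3 - <<'E'
from h import *
tilt(); print(env.get_obs()['grip_width'])
plan([(.456,.04,.2,77.4)],0)
E
```

```text
tilt fix turn x,y: 0.09 0.51
0.013340020909356534
at [ 0.5039 -0.0724  0.2089] [179.91   0.51  81.4 ] F [ 1.1  0.9 -2. ] n 4 end [0.456 0.04  0.2  ] 77.4
1 x [0,[2.6,-1.6,0.22],[0,0,1.0]]
1 x [0,[2.57,-1.65,0.22],[0,0,1.0]]
1 x [0,[2.54,-1.69,0.23],[0,0,1.0]]
1 x [0,[2.52,-1.74,0.22],[0,0,1.0]]
```

>>> servo_tool([
  [0,[2.6,-1.6,0],[0,0.5,1]],
  [0,[2.6,-1.6,0],[0,0,1]],
  [0,[2.5,-1.7,0],[0,0,1]],
  [0,[2.5,-1.7,0],[0,0,1]],
  [0,[0,0,0],[0,0,0]],
])

```text
time_s: 16.73
tool_pos: [0.4532, 0.0427, 0.2101]
tool_rot: [179.8, -0.2, 77.1]
force: [1.2, 0.3, -2.2]
grip_width: 0.0134
```

```bash
python3 - <<'E'
from h import *
tilt(); c=cam('wrist'); cv2.imwrite('pics/w3.png',c['im']); print(env.get_obs()['tool_pos'],c['C'])
for p in PAN.values(): print(proj(c,[(*p,.092)]).round(0))
np.save('w3.npy',np.array([c],dtype=object),allow_pickle=True)
E
```

```text
tilt fix turn x,y: 0.18 -0.18
[0.45423378 0.03972574 0.2103356 ] [0.46919628 0.11545736 0.37192412]
[[ 218. -127.]]
[[258.  92.]]
[[290. 258.]]
```

View pics/w3.png

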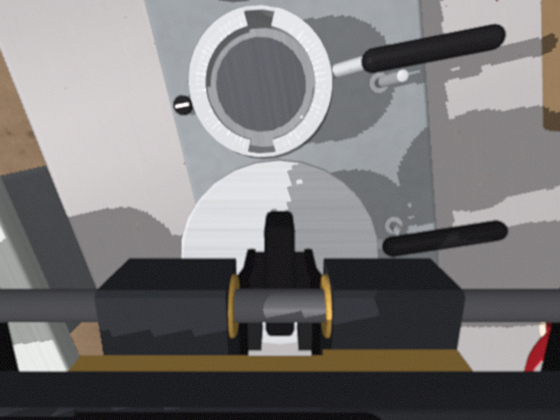

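```bash
cat > fit.py <<'E'
from h import *
from scipy.optimize import least_squares
def circ(P,r=None):
    P=np.asarray(P)[:,:2]
    f=lambda q:np.hypot(P[:,0]-q[0],P[:,1]-q[1])-(r if r else q[2])
    s=least_squares(f,[*P.mean(0),.05],loss='soft_l1',f_scale=.0007); return s.x,np.abs(f(s.x)).mean()
def rim(c,guess,z,rad,angs,win=10,thr=None):
    """outer edge (bright->dark) along radial scans in image, about world guess"""
    g=cv2.GaussianBlur(cv2.cvtColor(c['im'],cv2.COLOR_BGR2GRAY),(3,3),0).astype(float); out=[]
    for a in angs:
        rr=np.arange(rad-.012,rad+.012,.0004); u=np.array([np.cos(a),np.sin(a)])
        px=proj(c,np.c_[guess[0]+rr*u[0],guess[1]+rr*u[1],np.full(len(rr),z)]).astype(np.float32)
        if px.min()<2 or px[:,0].max()>557 or px[:,1].max()>417: continue
        v=cv2.remap(g.astype(np.float32),px[:,0].copy(),px[:,1].copy(),cv2.INTER_LINEAR).ravel()
        d=np.convolve(v,np.r_[np.ones(4),-np.ones(4)],'valid'); i=np.argmin(d)  # drop
        if -d[i]/4>12: out.append(guess+u*rr[i+3])
    return np.array(out)
E
python3 - <<'E'
from fit import *
c=np.load('w3.npy',allow_pickle=True)[0]
g0=onz(c,(261,81),.092)[0,:2]; print('guess',g0)
for _ in range(2):
    P=rim(c,g0,.092,.053,np.radians(np.arange(0,360,6))); s,e=circ(P); g0=s[:2]
    print('pan',s.round(4),e.round(5),len(P))
# slots / handle angle
for n,p in(('slotA',(262,19)),('slotB',(262,149)),('knob',(262,84))):
    q=onz(c,p,.092)[0,:2]-g0; print(n,q.round(4),np.hypot(*q).round(4),np.degrees(np.arctan2(q[1],q[0])).round(1))
for p in((375,60),(495,36)):
    q=onz(c,p,.123)[0,:2]; print('handle',q,np.degrees(np.arctan2(*(q-g0)[::-1])).round(1))
o=env.get_obs(); z=.2102-.004; t=np.array(o['tool_pos'][:2])
P=rim(c,t,z,.053,np.radians(np.arange(0,360,5))); 
# keep far half toward camera
k=[(p-t)@np.array([np.cos(np.radians(77)),np.sin(np.radians(77))])>.01 for p in P]
s,e=circ(P[k],.053); print('lid',s.round(4),e,sum(k),'tool',t)
a=np.radians(77.1); d=s[:2]-t; print('offset along bar, across(left)',d@[np.cos(a),np.sin(a)],d@[-np.sin(a),np.cos(a)])
E
```

```text
guess [0.46212179 0.14003255]
pan [0.4608 0.1379 0.0523] 0.00013 47
pan [0.4609 0.1379 0.0523] 0.00016 49
slotA [0.0117 0.0419] 0.0435 74.4
slotB [-0.0097 -0.0459] 0.0469 -101.9
knob [ 0.0015 -0.0001] 0.0015 -2.2
handle [0.53735386 0.13333273] -3.4
handle [0.61381426 0.13041847] -2.8
lid [0.4527 0.0418 0.05  ] 0.0016917810203007913 32 tool [0.45423378 0.03972574]
offset along bar, across(left) 0.00167702729617726 0.0019372684294077368
```

```bash
python3 - <<'E'
from h import *
tilt(); plan([(.4608,.137,.20,77)],0)
E
```

```text
tilt fix turn x,y: 0.27 -0.09
at [0.4542 0.0397 0.2103] [ 1.7973e+02 -9.0000e-02  7.6970e+01] F [-0.3 -0.7 -1.1] n 3 end [0.461 0.137 0.2  ] 77.0
1 x [0,[3.21,-0.52,0.34],[0,0,-0.01]]
1 x [0,[3.21,-0.52,0.35],[0,0,-0.01]]
1 x [0,[3.21,-0.51,0.34],[0,0,-0.01]]
```

>>> servo_tool([
  [0,[2.4,-0.4,0],[0.3,0,0]],
  [0,[2.4,-0.4,0],[0,0,0]],
  [0,[2.4,-0.4,0.2],[0,0,0]],
  [0,[1.8,-0.3,0.5],[0,0,0]],
  [0,[0,0,1.5],[0,0,0]],
  [0,[0,0,1.5],[0,0,0]],
  [0,[0,0,0],[0,0,0]],
])

```text
time_s: 17.37
tool_pos: [0.4651, 0.1261, 0.1754]
tool_rot: [179.7, -0.2, 76.3]
force: [-0.9, 0.4, -1.6]
grip_width: 0.0134
```

```bash
python3 - <<'E'
from h import *
tilt(); plan([(.4608,.137,.14,77)],0); print(env.get_obs()['grip_width'])
E
```

```text
tilt fix turn x,y: 0.28 -0.22
at [0.4651 0.1261 0.1754] [179.72  -0.22  76.34] F [-0.9  0.4 -1.6] n 2 end [0.461 0.137 0.14 ] 77.0
2 x [0,[0.48,-0.34,1.77],[0,0,-0.33]]
0.01344212334197486
```

>>> servo_tool([
  [0,[0.6,-0.4,1],[0.3,-0.2,-0.6]],
  [0,[0.5,-0.4,1],[0,0,0]],
  [0,[0.1,-0.1,1],[0,0,0]],
  [0,[0,0,0],[0,0,0]],
])

```text
time_s: 17.7
tool_pos: [0.4606, 0.1379, 0.1444]
tool_rot: [180.0, -0.0, 76.7]
force: [-0.7, 0.0, -2.7]
grip_width: 0.0135
```

```bash
python3 - <<'E'
from h import *
tilt(); plan([(.4608,.137,.12,77)],0); print(env.get_obs()['grip_width'])
c=cam('wrist'); cv2.imwrite('pics/w4.png',c['im'])
E
```

```text
tilt fix turn x,y: 0.04 -0.01
at [0.4606 0.1379 0.1444] [ 1.7996e+02 -1.0000e-02  7.6690e+01] F [-0.7  0.  -2.7] n 1 end [0.461 0.137 0.12 ] 77.0
1 x [0,[-0.09,0.04,2.44],[0,0,-0.31]]
0.01348395983824003
```

View pics/w4.png

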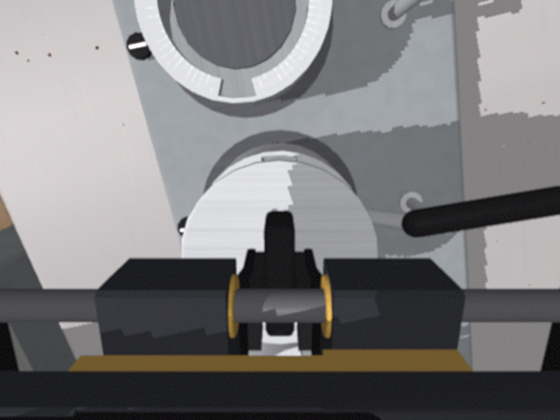

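>>> servo_tool([
  [0,[-0.1,0,1],[0,0,-0.3]],
  [0,[0,0,0.9],[0,0,0]],
  [0,[0,0,0.7],[0,0,0]],
  [0,[0,0,0.3],[0,0,0]],
  [0,[0,0,0],[0,0,0]],
])

```text
time_s: 18.17
tool_pos: [0.4631, 0.1375, 0.117]
tool_rot: [179.7, -0.3, 77.0]
force: [-3.0, -1.1, 8.1]
grip_width: 0.0136
```

>>> servo_tool([
  [0,[0,-0.3,0],[0.3,-0.3,0]],
  [0,[0,-0.2,0.2],[0,0,0]],
  [0,[0,0,0.2],[0,0,0]],
  [0,[0,0,0],[0,0,0]],
])

```text
time_s: 18.5
tool_pos: [0.4629, 0.1377, 0.1176]
tool_rot: [179.6, -0.2, 76.9]
force: [-3.0, -1.2, 7.9]
grip_width: 0.0138
```

```bash
python3 - <<'E'
from h import *
tilt(); o=env.get_obs(); print(o['tool_pos'],o['force'],o['wrist_torque'],o['grip_width'])
c=cam('wrist'); cv2.imwrite('pics/w5.png',cv2.resize(c['im'][80:340,100:460],None,fx=2,fy=2))
E
```

```text
tilt fix turn x,y: 0.4 -0.17
[0.46292531 0.13769661 0.11757076] [-2.99347954 -1.2358737   7.92397738] [-0.22176854  1.0649849   0.06957618] 0.013794785057065433
```

View pics/w5.png

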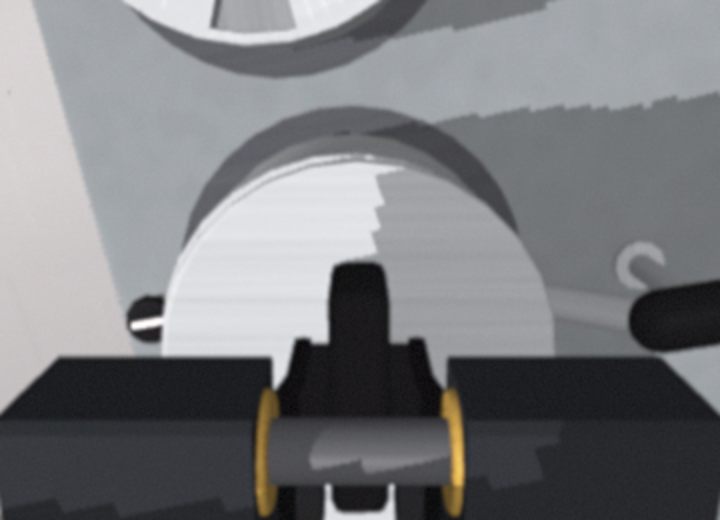

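>>> servo_tool([
  [0,[0,0,-1],[0.3,-0.2,0]],
  [0,[0,-0.4,-0.5],[0,0,0]],
  [0,[0,0,0],[0,0,0]],
  [0,[0,0,0],[0,0,0]],
])

```text
time_s: 18.88
tool_pos: [0.4597, 0.1386, 0.1334]
tool_rot: [179.8, -0.1, 76.8]
force: [0.1, 0.3, -0.8]
grip_width: 0.0136
```

```bash
python3 - <<'E'
from h import *
tilt(); plan([(.4605,.137,.12,77)],0); print(env.get_obs()['wrist_torque'])
E
```

```text
tilt fix turn x,y: 0.22 -0.07
at [0.4597 0.1386 0.1334] [ 1.7978e+02 -7.0000e-02  7.6820e+01] F [ 0.1  0.3 -0.8] n 1 end [0.46  0.137 0.12 ] 77.0
1 x [0,[-0.14,0.11,1.34],[0,0,-0.18]]
[-0.11531786  0.07847215 -0.05673975]
```

>>> servo_tool([
  [0,[-0.2,0,0.5],[0.2,0,0]],
  [0,[0,0,0.5],[0,0,0]],
  [0,[0,0,0.4],[0,0,0]],
  [0,[0,0,0.4],[0,0,0]],
  [0,[0,0,0.3],[0,0,0]],
  [0,[0,0,0.3],[0,0,0]],
])

```text
time_s: 19.38
tool_pos: [0.4593, 0.1366, 0.1138]
tool_rot: [-179.8, -0.2, 76.8]
force: [-12.3, -4.0, 33.2]
grip_width: 0.0133
```

```bash
python3 - <<'E'
from h import *
tilt(); plan([(.4605,.137,.104,77)],0); print(env.get_obs()['wrist_torque'])
E
```

```text
tilt fix turn x,y: -0.17 -0.17
at [0.4593 0.1366 0.1138] [-1.7983e+02 -1.7000e-01  7.6800e+01] F [-12.3  -4.   33.2] n 1 end [0.46  0.137 0.104] 77.0
1 x [0,[0.07,0.1,0.98],[0,0,-0.2]]
[-1.18816653  2.7641025   0.02828752]
```

>>> servo_tool([
  [0,[0,0,-0.6],[0,0,0]],
  [0,[0,0,-0.9],[0,0,0]],
  [0,[0,0,-0.3],[0,0,0]],
  [0,[0,0,0],[0,0,0]],
  [0,[0,0,0],[0,0,0]],
])

```text
time_s: 19.8
tool_pos: [0.4596, 0.1363, 0.1324]
tool_rot: [-179.8, -0.2, 76.8]
force: [-0.3, -1.0, -1.8]
grip_width: 0.0132
```

```bash
python3 - <<'E'
from fit import *
tilt(); o=env.get_obs(); print(o['tool_pos'],o['tool_rot'],o['force'])
c=cam('wrist'); np.save('w6.npy',np.array([c],dtype=object),allow_pickle=True)
cv2.imwrite('pics/w6.png',cv2.resize(c['im'][130:270,150:410],None,fx=3,fy=3,interpolation=cv2.INTER_CUBIC))
E
```

```text
tilt fix turn x,y: -0.19 -0.19
[0.45960616 0.13630512 0.13236317] [-179.81081209   -0.19109978   76.767152  ] [-0.3461088  -0.96660825 -1.81543717]
```

View pics/w6.png

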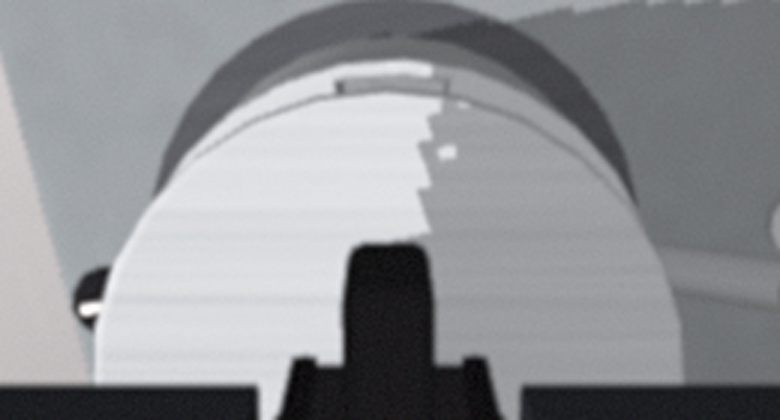

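```bash
python3 - <<'E'
from h import *
from scipy.optimize import least_squares
c=np.load('w6.npy',allow_pickle=True)[0]
cr=lambda p:(np.array(p,float)+.5)/3-.5+[150,130]
t=np.array([.4596,.1363]); a=np.radians(76.77); u=np.array([np.cos(a),np.sin(a)]); v=np.array([-u[1],u[0]])
def rel(p,z): q=onz(c,cr(p),z)[:,:2]-t; return np.c_[q@u,q@v].round(4)*1000
print('slot outer corners/mid (along, left) mm',rel([(337,79),(450,79),(393,76)],.092).tolist())
R_=[(300,72),(350,63),(395,60),(430,61)]  # rim outer
L=[(200,155),(250,122),(300,104),(340,94),(395,91),(440,95),(500,110),(560,138),(605,172)] # disc lower/top edge
def fit(P,z,r):
    Q=rel(P,z)/1000; s=least_squares(lambda q:np.hypot(*(Q-q).T)-r,[0,0]); return (s.x*1000).round(2),np.abs(s.fun).max()*1000
print('rim',fit(R_,.092,.0525)); 
for z in(.1324-.004,.1324-.010): print('disc',z,fit(L,z,.053))
print('bar end',rel([(389,243),(345,260),(432,260)],.1324-.028+.054).tolist())
E
```

```text
slot outer corners/mid (along, left) mm [[51.2, 9.9], [51.2, -11.2], [51.7, -0.6]]
rim (array([2.35, 0.21]), np.float64(0.2527396405213461))
disc 0.1284 (array([ 0.31, -0.17]), np.float64(0.5187805916434807))
disc 0.1224 (array([-0.26, -0.27]), np.float64(0.25823563397913557))
bar end [[37.6, -0.0], [35.3, 5.7], [35.3, -5.6]]
```

>>> servo_tool([
  [0,[0.3,0,0.4],[-0.2,-0.2,0.2]],
  [0,[0,0,0.4],[0,0,0]],
  [0,[0,0,0.2],[0,0,0]],
  [0,[0,0,0],[0,0,0]],
])

```text
time_s: 20.18
tool_pos: [0.46, 0.1394, 0.1202]
tool_rot: [-180.0, 0.1, 76.6]
force: [-1.7, -1.1, 5.5]
grip_width: 0.0133
```

```bash
python3 - <<'E'
from h import *
tilt(); plan([(.4602,.1386,.118,76.5)],0)
E
```

```text
tilt fix turn x,y: -0.02 0.12
at [0.46   0.1394 0.1202] [-1.7998e+02  1.2000e-01  7.6560e+01] F [-1.7 -1.1  5.5] n 1 end [0.46  0.139 0.118] 76.5
1 x [0,[-0.07,0.04,0.22],[0,0,0.06]]
```

>>> servo_tool([
  [0,[-0.2,0,-0.2],[0,0,0]],
  [0,[0,0,0.3],[0,0,0]],
  [0,[0,0.3,0],[0,0,0]],
  [0,[0,0.2,0.2],[0,0,0]],
  [0,[0,0,0],[0,0,0]],
])

```text
time_s: 20.6
tool_pos: [0.4631, 0.1379, 0.1191]
tool_rot: [-179.7, -0.0, 76.6]
force: [-2.2, 0.1, 6.6]
grip_width: 0.0135
```

>>> servo_tool([
  [0,[0,-0.3,-0.2],[0,0,0]],
  [0,[0,-0.3,0.2],[0,0,0]],
  [0,[0,-0.2,0.2],[0,0,0]],
  [0,[0,0,0.1],[0,0,0]],
])

```text
time_s: 20.93
tool_pos: [0.4614, 0.1385, 0.1198]
tool_rot: [179.6, -0.2, 76.5]
force: [-2.7, 0.7, 5.0]
grip_width: 0.0134
```

```bash
python3 - <<'E'
from h import *
c=cam('scene'); p=proj(c,[(.461,.138,.1)])[0].astype(int); print(p)
x,y=p; cv2.imwrite('pics/s7.png',cv2.resize(c['im'][y-60:y+60,x-80:x+80],None,fx=5,fy=5,interpolation=cv2.INTER_CUBIC))
print(env.get_obs()['force'])
E
```

```text
[209 203]
[-0.59226166 -0.46289722  5.0399027 ]
```

View pics/s7.png

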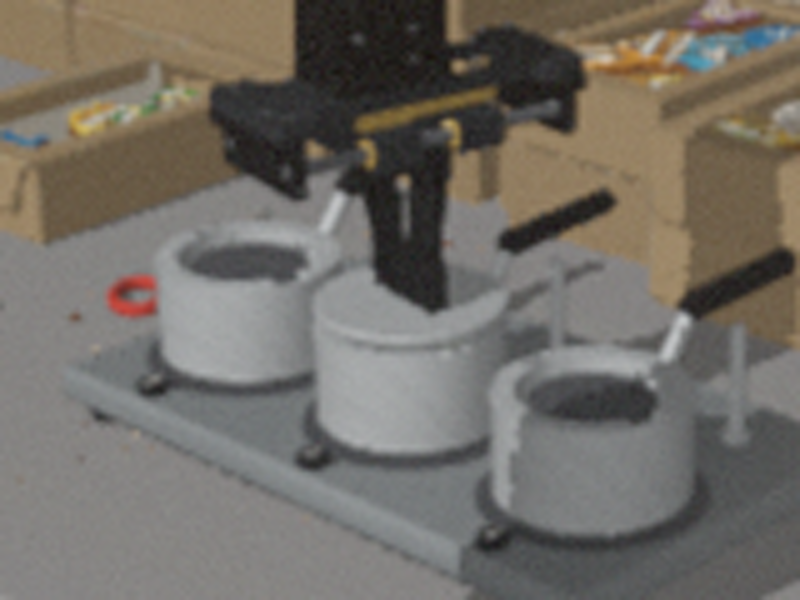

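>>> servo_tool([
  [0,[0,-0.1,0.3],[0.3,-0.2,0]],
  [0,[0,0,0.3],[0,0,0]],
  [0,[0,0,0.1],[0,0,0]],
], force=60)

```text
time_s: 21.23
tool_pos: [0.4615, 0.1385, 0.1149]
tool_rot: [179.9, -0.1, 76.5]
force: [-1.9, -1.1, 9.8]
grip_width: 0.0134
```

>>> servo_tool([
  [0,[0,0,0],[0,0,4]],
  [0,[0,0,0],[0,0,4]],
  [0,[0,0,0],[0,0,4]],
  [0,[0,0,0],[0,0,4]],
])

```text
time_s: 21.57
tool_pos: [0.4621, 0.1388, 0.117]
tool_rot: [179.9, -0.2, 60.0]
force: [0.7, -0.3, 0.1]
grip_width: 0.0132
```

```bash
python3 - <<'E'
from h import *
tilt(); plan([(.4615,.1385,.1145,-3.5)],0); print(env.get_obs()['wrist_torque'])
E
```

```text
tilt fix turn x,y: 0.11 -0.24
at [0.4621 0.1388 0.117 ] [179.89  -0.24  60.  ] F [ 0.7 -0.3  0.1] n 10 end [0.461 0.139 0.115] -3.5
1 x [0,[-0.01,0.0,0.03],[0,0,6.35]]
1 x [0,[-0.01,0.0,0.02],[0,0,6.35]]
1 x [0,[-0.01,0.0,0.03],[0,0,6.35]]
1 x [0,[-0.01,0.0,0.02],[0,0,6.35]]
1 x [0,[0.0,0.0,0.03],[0,0,6.35]]
1 x [0,[-0.01,0.0,0.02],[0,0,6.35]]
1 x [0,[-0.01,0.0,0.03],[0,0,6.35]]
1 x [0,[0.0,0.0,0.02],[0,0,6.35]]
1 x [0,[-0.01,0.0,0.03],[0,0,6.35]]
1 x [0,[-0.01,-0.01,0.02],[0,0,6.35]]
[-0.19321869 -0.06632449  0.29504236]
```

>>> servo_tool([
  [0,[0,0,0.2],[0,0,5]],
  [0,[0,0,0.1],[0,0,5]],
  [0,[0,0,0.1],[0,0,5]],
  [0,[0,0,0.1],[0,0,5]],
  [0,[0,0,0.1],[0,0,5]],
  [0,[0,0,0.1],[0,0,5]],
  [0,[0,0,0.1],[0,0,5]],
  [0,[0,0,0.1],[0,0,5]],
])

```text
time_s: 22.23
tool_pos: [0.4653, 0.1396, 0.1154]
tool_rot: [-179.8, -0.6, 18.2]
force: [-2.6, -0.1, 9.6]
grip_width: 0.0136
```

```bash
python3 - <<'E'
from h import *
tilt(); plan([(.4615,.1385,.1145,-3.5)],0); print(env.get_obs()['wrist_torque'])
E
```

```text
tilt fix turn x,y: -0.2 -0.6
at [0.4653 0.1396 0.1154] [-179.8    -0.6    18.18] F [-2.6 -0.1  9.6] n 4 end [0.461 0.138 0.115] -3.5
2 x [0,[-0.1,0.0,0.02],[0,0,5.42]]
1 x [0,[-0.1,0.01,0.03],[0,0,5.42]]
1 x [0,[-0.09,0.03,0.02],[0,0,5.42]]
[-0.51845015  0.81429809  0.1532814 ]
```

>>> servo_tool([
  [0,[-0.1,0,0],[-0.2,-0.6,5]],
  [0,[-0.1,0,0],[0,0,5]],
  [0,[-0.1,0,0],[0,0,5]],
  [0,[0,0,0],[0,0,5]],
])

```text
time_s: 22.57
tool_pos: [0.4626, 0.1407, 0.1171]
tool_rot: [-179.9, -0.0, -2.5]
force: [-6.6, -7.0, 11.8]
grip_width: 0.0135
```

```bash
python3 - <<'E'
from h import *
tilt(); plan([(.4615,.1385,.1145,-3.5)],0); print(env.get_obs()['wrist_torque'])
E
```

```text
tilt fix turn x,y: -0.14 -0.02
at [0.4626 0.1407 0.1171] [-1.7986e+02 -2.0000e-02 -2.5000e+00] F [-6.6 -7.  11.8] n 1 end [0.462 0.139 0.114] -3.5
1 x [0,[-0.1,0.22,0.26],[0,0,1.0]]
[-1.93544879  1.53372816  0.70173929]
```

>>> servo_tool([
  [0,[0,0.2,0.1],[0,0,2]],
  [0,[0,0,0],[0,0,1.5]],
  [0,[0,0,0],[0,0,0]],
])

```text
time_s: 22.82
tool_pos: [0.4615, 0.1373, 0.1173]
tool_rot: [179.9, 0.1, -6.1]
force: [0.1, 1.4, 3.4]
grip_width: 0.013
```

```bash
python3 - <<'E'
from h import *
tilt(); o=env.get_obs(); print(o['wrist_torque'],o['tool_pos'],o['force'],o['tool_rot'])
E
```

```text
tilt fix turn x,y: 0.07 0.11
[ 0.08258295 -0.10347571  0.52625122] [0.46145372 0.13728047 0.11731843] [0.09877898 1.41195405 3.35751635] [ 1.79928384e+02  1.13600324e-01 -6.07765411e+00]
```

>>> servo_tool([
  [0.4,[0,0,0],[0,0,0]],
  [0.4,[0,0,0],[0,0,0]],
  [0.4,[0,0,0],[0,0,0]],
  [0.4,[0,0,-2],[0,0,0]],
  [0.4,[0,0,-3],[0,0,0]],
  [0.4,[0,0,-4],[0,0,0]],
  [0.4,[0,-4,-3],[0,0,0]],
  [0.4,[0,-4,0],[0,0,0]],
  [0.4,[0,0,0],[0,0,0]],
])

```text
time_s: 23.57
tool_pos: [0.4644, 0.2113, 0.231]
tool_rot: [179.6, 1.1, -6.5]
force: [-0.4, 1.7, -0.7]
grip_width: 0.0346
```

```bash
python3 - <<'E'
from h import *
tilt(); o=env.get_obs(); print(o['tool_pos'],o['force'],o['tool_rot'])
c=cam('wrist'); cv2.imwrite('pics/w8.png',c['im']); print(proj(c,[(.461,.138,.135),(.453,.004,.092)]))
np.save('w8.npy',np.array([c],dtype=object),allow_pickle=True)
E
```

```text
tilt fix turn x,y: 0.37 1.06
[0.46435326 0.21131809 0.23104164] [-0.41611164  1.6974047  -0.68706842] [179.63424315   1.0601372   -6.46776092]
[[378.06400624 206.58973947]
 [521.96904476 184.63992517]]
```

View pics/w8.png

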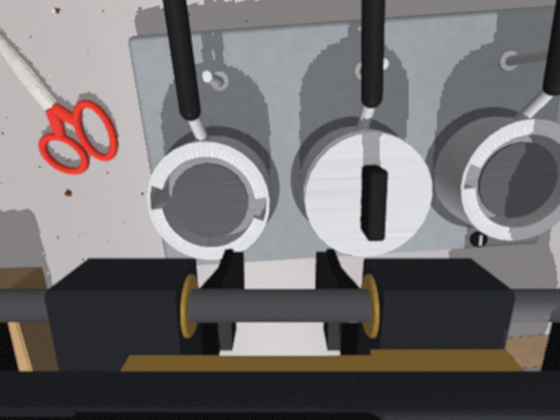

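>>> servo_tool([
  [0.4,[0,4,-0.5],[0.4,1,0]],
  [0.6,[0,4,0],[0,0,0]],
  [0.6,[0,4,0],[0,0,0]],
  [0.6,[0,4,0],[0,0,0]],
  [0.6,[0,4,0],[0,0,0]],
  [0.6,[0,4,0],[0,0,0]],
  [0.6,[0,4,0],[0,0,0]],
  [0.6,[0,4,0],[0,0,0]],
  [0.6,[0,4,0],[0,0,0]],
  [0.6,[0,4,0],[0,0,0]],
  [0.6,[0,4,0],[0,0,0]],
  [0.6,[0,4,0],[0,0,0]],
  [0.6,[0,4,0],[0,0,0]],
  [0.6,[0,4,0],[0,0,0]],
  [0.6,[0,0,0],[0,0,0]],
])

```text
time_s: 24.87
tool_pos: [0.3822, -0.3689, 0.2227]
tool_rot: [179.5, 1.5, -6.3]
force: [-0.8, 0.1, 0.9]
grip_width: 0.0522
```

```bash
python3 - <<'E'
from bar import *
tilt(); c=cam('top'); p=proj(c,[(.471,-.397,.054)])[0].astype(int); print(p)
r,a=bar(p[0]-18,p[1]-18,p[0]+18,p[1]+18,.054,'top',60)
plan([(*r,.20,a%180)],0.6)
E
```

```text
tilt fix turn x,y: 0.49 1.54
[413 253]
bar [ 0.4709 -0.3974] [0.051 0.009] ang 72.1 55
at [ 0.3849 -0.3623  0.2233] [-180.      1.31   -6.05] F [ 0.2  0.5 -1. ] n 13 end [ 0.471 -0.397  0.2  ] 72.1
1 x [0.6,[0.69,0.2,0.18],[0,0,-6.01]]
1 x [0.6,[0.66,0.27,0.18],[0,0,-6.01]]
1 x [0.6,[0.63,0.34,0.18],[0,0,-6.01]]
1 x [0.6,[0.59,0.4,0.18],[0,0,-6.01]]
1 x [0.6,[0.55,0.46,0.18],[0,0,-6.01]]
1 x [0.6,[0.49,0.52,0.18],[0,0,-6.01]]
1 x [0.6,[0.44,0.56,0.18],[0,0,-6.01]]
1 x [0.6,[0.38,0.61,0.18],[0,0,-6.01]]
1 x [0.6,[0.31,0.64,0.18],[0,0,-6.01]]
1 x [0.6,[0.24,0.67,0.18],[0,0,-6.01]]
1 x [0.6,[0.17,0.69,0.18],[0,0,-6.01]]
1 x [0.6,[0.1,0.71,0.18],[0,0,-6.01]]
1 x [0.6,[0.02,0.71,0.17],[0,0,-6.01]]
```

>>> servo_tool([
  [0.6,[0.7,0.2,0],[0,1.3,-6.2]],
  [0.6,[0.7,0.3,0],[0,0,-6.2]],
  [0.6,[0.6,0.3,0],[0,0,-6.2]],
  [0.6,[0.6,0.4,0],[0,0,-6.2]],
  [0.6,[0.6,0.5,0],[0,0,-6.2]],
  [0.6,[0.5,0.5,0],[0,0,-6.2]],
  [0.6,[0.4,0.6,0],[0,0,-6.2]],
  [0.6,[0.4,0.6,0],[0,0,-6.2]],
  [0.6,[0.3,0.6,0],[0,0,-6.2]],
  [0.6,[0.2,0.7,0],[0,0,-6.2]],
  [0.6,[0.2,0.7,0],[0,0,-6.2]],
  [0.6,[0.1,0.7,0],[0,0,-6.2]],
  [0.6,[0,0.7,0],[0,0,-4]],
  [0.6,[0,0,0],[0,0,0]],
  [0.6,[0,0,0],[0,0,0]],
])

```text
time_s: 26.22
tool_pos: [0.4838, -0.3549, 0.2244]
tool_rot: [179.4, -2.7, 78.5]
force: [0.1, -0.3, -0.0]
grip_width: 0.0522
```

```bash
python3 - <<'E'
from bar import *
tilt(); c=cam('wrist'); p=proj(c,[(.4709,-.3974,.054)])[0].astype(int); print(p)
cv2.imwrite('pics/w9.png',c['im'])
r,a=bar(p[0]-30,p[1]-50,p[0]+30,min(p[1]+50,245))
plan([(*r,.20,a%180)],0.6)
E
```

```text
tilt fix turn x,y: 0.65 -2.7
[273 246]
bar [ 0.4772 -0.3826] [0.027 0.012] ang 71.7 325
at [ 0.4837 -0.3553  0.2243] [179.35  -2.69  78.49] F [ 0.2  0.8 -0.8] n 2 end [ 0.477 -0.383  0.2  ] 71.7
1 x [0.6,[-1.4,-0.04,1.22],[0,0,3.38]]
1 x [0.6,[-1.4,0.04,1.21],[0,0,3.38]]
```

>>> servo_tool([
  [0.6,[-2,0,0],[0.6,-2.7,3.4]],
  [0.6,[-2,0,0],[0,0,3]],
  [0.6,[-0.7,0,0],[0,0,0]],
  [0.6,[0,0,0],[0,0,0]],
  [0.6,[0,0,0],[0,0,0]],
])

```text
time_s: 26.73
tool_pos: [0.4711, -0.3985, 0.2242]
tool_rot: [180.0, -0.2, 71.7]
force: [-0.7, 0.6, -0.3]
grip_width: 0.0522
```

```bash
python3 - <<'E'
from bar import *
tilt(); c=cam('wrist'); p=proj(c,[(.4709,-.3974,.054)])[0].astype(int); print(p)
cv2.imwrite('pics/w10.png',c['im'])
r,a=bar(p[0]-30,p[1]-50,p[0]+30,min(p[1]+50,247))
plan([(*r,.10,a%180)],0.6)
E
```

```text
tilt fix turn x,y: 0.0 -0.15
[278 193]
bar [ 0.4722 -0.3993] [0.055 0.011] ang 71.6 684
at [ 0.4716 -0.3981  0.2241] [ 1.7999e+02 -1.7000e-01  7.1800e+01] F [ 0.5 -0.6 -0.7] n 4 end [ 0.472 -0.399  0.1  ] 71.6
1 x [0.6,[-0.02,0.03,3.1],[0,0,0.05]]
1 x [0.6,[-0.03,0.02,3.1],[0,0,0.05]]
1 x [0.6,[-0.02,0.03,3.11],[0,0,0.05]]
1 x [0.6,[-0.03,0.02,3.1],[0,0,0.05]]
```

>>> servo_tool([
  [0.6,[-0.2,0,2.5],[0,0,0]],
  [0.6,[0,0,2.5],[0,0,0]],
  [0.6,[0,0,2.5],[0,0,0]],
  [0.6,[0,0,2.5],[0,0,0]],
  [0.6,[0,0,2],[0,0,0]],
  [0.6,[0,0,1],[0,0,0]],
  [0.6,[0,0,0],[0,0,0]],
])

```text
time_s: 27.42
tool_pos: [0.4762, -0.3945, 0.0913]
tool_rot: [179.6, -0.4, 72.3]
force: [0.4, 0.1, 0.5]
grip_width: 0.0523
```

```bash
python3 - <<'E'
from bar import *
tilt(); plan([(.4718,-.4005,.05,71.6)],0.6)
E
```

```text
tilt fix turn x,y: 0.38 -0.44
at [ 0.4762 -0.3945  0.0913] [179.62  -0.44  72.31] F [0.4 0.1 0.5] n 2 end [ 0.472 -0.401  0.05 ] 71.6
1 x [0.6,[-0.35,-0.12,2.07],[0,0,0.36]]
1 x [0.6,[-0.36,-0.11,2.06],[0,0,0.36]]
```

>>> servo_tool([
  [0.6,[-0.5,-0.2,1.5],[0.4,-0.4,0.7]],
  [0.6,[-0.4,-0.1,1.5],[0,0,0]],
  [0.6,[-0.1,0,1.2],[0,0,0]],
  [0.6,[0,0,0.8],[0,0,0]],
  [0.6,[0,0,0],[0,0,0]],
])

```text
time_s: 27.83
tool_pos: [0.4722, -0.4043, 0.0394]
tool_rot: [179.8, 0.0, 71.7]
force: [-1.4, 0.2, 0.8]
grip_width: 0.0521
```

```bash
python3 - <<'E'
from bar import *
tilt(); plan([(.4718,-.4005,.028,71.6)],0.6)
E
```

```text
tilt fix turn x,y: 0.19 0.03
at [ 0.4722 -0.4043  0.0394] [1.7981e+02 3.0000e-02 7.1660e+01] F [-1.4  0.2  0.8] n 1 end [ 0.472 -0.401  0.028] 71.6
1 x [0.6,[0.34,-0.15,1.14],[0,0,0.06]]
```

>>> servo_tool([
  [0.6,[0.4,-0.1,0.6],[0.2,0,0]],
  [0.6,[0,0,0.5],[0,0,0]],
  [0.6,[0,0,0.1],[0,0,0]],
  [0.6,[0,0,0],[0,0,0]],
])

```text
time_s: 28.17
tool_pos: [0.4729, -0.4004, 0.0267]
tool_rot: [180.0, 0.0, 71.6]
force: [0.5, 0.4, 0.0]
grip_width: 0.0526
```

```bash
python3 - <<'E'
from bar import *
tilt(); plan([(.4718,-.4005,.028,71.6)],0.6)
E
```

```text
tilt fix turn x,y: 0.02 0.04
at [ 0.4729 -0.4004  0.0267] [1.7998e+02 4.0000e-02 7.1630e+01] F [0.5 0.4 0. ] n 1 end [ 0.472 -0.401  0.028] 71.6
1 x [0.6,[-0.05,-0.1,-0.13],[0,0,0.03]]
```

Grip and lift a little, checking for slip.

>>> servo_tool([
  [0,[0,0,0],[0,0,0]],
  [0,[0,0,0],[0,0,0]],
  [0,[0,0,0],[0,0,0]],
  [0,[0,0,0],[0,0,0]],
  [0,[0,0,0],[0,0,0]],
  [0,[0,0,0],[0,0,0]],
  [0,[0,0,0],[0,0,0]],
  [0,[0,0,-1.2],[0,0,0]],
  [0,[0,0,-2],[0,0,0]],
  [0,[0,0,-3],[0,0,0]],
  [0,[0,0,-3],[0,0,0]],
  [0,[0,0,-3],[0,0,0]],
  [0,[0,0,-3],[0,0,0]],
  [0,[0,0,0],[0,0,0]],
  [0,[0,0,0],[0,0,0]],
], force=60)

```text
time_s: 29.42
tool_pos: [0.4705, -0.3993, 0.1884]
tool_rot: [-179.8, -0.0, 71.5]
force: [-0.5, 0.7, -3.2]
grip_width: 0.0135
```

```bash
python3 - <<'E'
from fit import *
tilt(); o=env.get_obs(); print(o['grip_width'],o['force'],o['tool_pos'])
c=cam('wrist'); cv2.imwrite('pics/w11.png',c['im'])
d=cv2.imread('pics/w3.png'); e=cv2.imread('pics/w4.png'); e=c['im']
for n,i in(('lid1',d),('lid2',e)): # bar end row & disc edge on columns near the bar
    g=cv2.cvtColor(i,cv2.COLOR_BGR2GRAY).astype(int); print(n,'bar end row',[int(np.nonzero(g[150:255,x]<40)[0][0]+150) for x in(275,280,285)],'disc rows',[int(150+np.argmax(np.diff(g[150:205,x]))) for x in(240,300,320)])
plan([(.459,-.09,.21,77)],0)
E
```

```text
tilt fix turn x,y: -0.2 -0.04
0.013474520387105504 [-0.54327727  0.72267691 -3.24402004] [ 0.4704655  -0.39925577  0.1883727 ]
lid1 bar end row [212, 212, 212] disc rows [168, 179, 169]
lid2 bar end row [220, 220, 220] disc rows [172, 167, 173]
at [ 0.4707 -0.3999  0.1888] [-179.87    0.     71.49] F [-0.4 -1.  -1.6] n 9 end [ 0.459 -0.09   0.21 ] 77.0
1 x [0,[3.22,-1.22,-0.24],[0,0,-0.61]]
1 x [0,[3.24,-1.18,-0.24],[0,0,-0.61]]
1 x [0,[3.25,-1.15,-0.23],[0,0,-0.61]]
1 x [0,[3.26,-1.11,-0.24],[0,0,-0.61]]
1 x [0,[3.27,-1.08,-0.23],[0,0,-0.61]]
1 x [0,[3.28,-1.04,-0.24],[0,0,-0.61]]
1 x [0,[3.3,-1.01,-0.23],[0,0,-0.61]]
1 x [0,[3.31,-0.98,-0.24],[0,0,-0.61]]
1 x [0,[3.31,-0.94,-0.23],[0,0,-0.61]]
```

>>> servo_tool([
  [0,[3.2,-1.2,-0.2],[-0.2,0,-0.6]],
  [0,[3.2,-1.2,-0.2],[0,0,-0.6]],
  [0,[3.2,-1.1,0],[0,0,-0.6]],
  [0,[3.3,-1.1,0],[0,0,-0.6]],
  [0,[3.3,-1.1,0],[0,0,-0.6]],
  [0,[3.3,-1.0,0],[0,0,-0.6]],
  [0,[3.3,-1,0],[0,0,-0.6]],
  [0,[3.3,-1,0],[0,0,-0.6]],
  [0,[2.5,-0.8,0],[0,0,-0.6]],
  [0,[0,0,0],[0,0,0]],
  [0,[0,0,0],[0,0,0]],
  [0,[0,0,0],[0,0,0]],
])

```text
time_s: 30.47
tool_pos: [0.446, -0.0856, 0.1764]
tool_rot: [-178.6, 0.5, 76.9]
force: [-0.3, 0.3, -2.2]
grip_width: 0.0137
```

```bash
cat > pm.py <<'E'
from fit import *
tilt(); o=env.get_obs(); print(o['grip_width'],o['tool_pos'],o['tool_rot'],o['force'])
c=cam('wrist'); cv2.imwrite('pics/w12.png',c['im'])
g0=np.array([.456,.003]); print('px',proj(c,[(*g0,.092)]).round())
for _ in range(3):
    P=rim(c,g0,.092,.053,np.radians(np.arange(0,360,6))); s,e=circ(P); g0=s[:2]
    print('pan',s.round(4),e.round(5),len(P))
# lid offset along the bar from the bar end
t=np.array(o['tool_pos']); a=np.radians(o['tool_rot'][2]); u=np.array([np.cos(a),np.sin(a)])
g=cv2.cvtColor(c['im'],cv2.COLOR_BGR2GRAY).astype(int); row=int(np.nonzero(g[150:255,280]<40)[0][0]+150)
for h in(.0027,.015): print('row',row,'h',h,'bar end along',(onz(c,(280,row-.5),t[2]-h)[0,:2]-t[:2])@u)
E
python3 pm.py
```

```text
tilt fix turn x,y: -1.37 0.54
0.0137346679065141 [ 0.44604392 -0.08562743  0.17641165] [-178.62979414    0.54243514   76.89065555] [-0.2553162   0.25141064 -2.17375387]
px [[266.  88.]]
pan [0.4547 0.0034 0.0522] 0.00124 47
pan [0.4547 0.0034 0.0523] 0.00124 46
pan [0.4546 0.0034 0.0523] 0.00122 47
row 220 h 0.0027 bar end along 0.025462705760249095
row 220 h 0.015 bar end along 0.021622021708037144
```

```bash
python3 - <<'E'
from h import *
tilt(); plan([(.455,.0049,.16,76.8)],0)
E
```

```text
tilt fix turn x,y: -1.38 0.57
at [ 0.446  -0.0863  0.1764] [-178.62    0.57   76.82] F [ 0.1 -0.3 -1.4] n 3 end [0.455 0.005 0.16 ] 76.8
1 x [0,[3.03,-0.4,0.55],[0,0,0.01]]
1 x [0,[3.03,-0.4,0.54],[0,0,0.01]]
1 x [0,[3.03,-0.4,0.55],[0,0,0.01]]
```

>>> servo_tool([
  [0,[2.5,-0.3,0],[-1.4,0.6,0]],
  [0,[2.5,-0.3,0],[0,0,0]],
  [0,[2.5,-0.3,0],[0,0,0]],
  [0,[1.5,-0.3,0],[0,0,0]],
  [0,[0,0,0],[0,0,0]],
  [0,[0,0,0],[0,0,0]],
])

```text
time_s: 31.02
tool_pos: [0.4558, -0.0041, 0.1741]
tool_rot: [-180.0, 0.2, 75.6]
force: [0.5, -0.8, -1.8]
grip_width: 0.0134
```

```bash
python3 - <<'E'
from h import *
tilt(); plan([(.455,.0049,.135,76.8)],0)
E
```

```text
tilt fix turn x,y: -0.01 0.25
at [ 0.4558 -0.0041  0.1741] [-179.99    0.25   75.61] F [ 0.5 -0.8 -1.8] n 2 end [0.455 0.005 0.135] 76.8
1 x [0,[0.43,-0.15,1.96],[0,0,-0.6]]
1 x [0,[0.43,-0.15,1.95],[0,0,-0.6]]
```

>>> servo_tool([
  [0,[0.5,-0.2,1],[0,0.2,-1.2]],
  [0,[0.4,-0.2,1],[0,0,0]],
  [0,[0,-0.1,1],[0,0,0]],
  [0,[0,0,0.8],[0,0,0]],
  [0,[0,0,0],[0,0,0]],
  [0,[0,0,0],[0,0,0]],
])

```text
time_s: 31.52
tool_pos: [0.4517, -0.0003, 0.1303]
tool_rot: [-179.8, 0.2, 76.3]
force: [-0.2, 0.1, -2.0]
grip_width: 0.0138
```

```bash
python3 - <<'E'
from h import *
tilt(); plan([(.455,.0049,.122,76.8)],0)
c=cam('wrist'); cv2.imwrite('pics/w13.png',cv2.resize(c['im'][130:270,150:410],None,fx=3,fy=3,interpolation=cv2.INTER_CUBIC))
E
```

```text
tilt fix turn x,y: -0.15 0.22
at [ 4.517e-01 -3.000e-04  1.303e-01] [-179.85    0.22   76.34] F [-0.2  0.1 -2. ] n 1 end [0.455 0.005 0.122] 76.8
1 x [0,[0.59,0.2,0.83],[0,0,-0.46]]
```

View pics/w13.png

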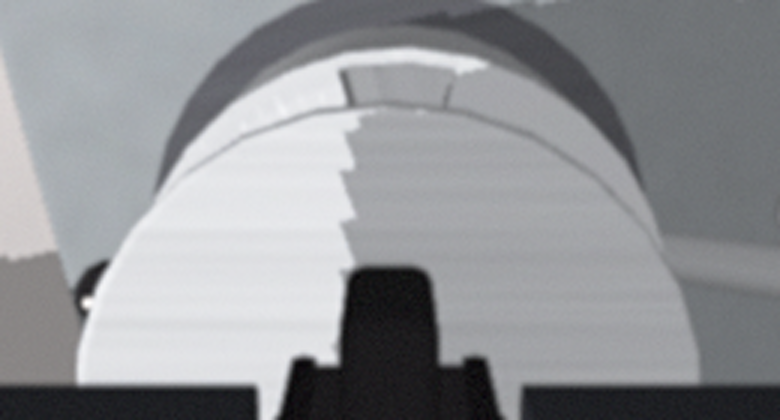

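```bash
python3 - <<'E'
from h import *
from scipy.optimize import least_squares
c=cam('wrist'); o=env.get_obs(); print(o['tool_pos'],o['tool_rot'][2])
cr=lambda p:(np.array(p,float)+.5)/3-.5+[150,130]
t=np.array(o['tool_pos']); a=np.radians(o['tool_rot'][2]); u=np.array([np.cos(a),np.sin(a)]); v=np.array([-u[1],u[0]])
def rel(p,z): q=onz(c,cr(p),z)[:,:2]-t[:2]; return (np.c_[q@u,q@v]*1000).round(1)
print('slot',rel([(342,68),(458,68)],.092).tolist())
def fit(P,z,r):
    Q=rel(P,z); s=least_squares(lambda q:np.hypot(*(Q-q).T)-r,[0,0]); return s.x.round(2),np.abs(s.fun).max()
print('rim',fit([(250,90),(300,66),(350,53),(400,48),(450,51)],.092,52.5))
L=[(180,178),(250,132),(300,115),(350,107),(400,105),(450,110),(500,122),(560,149),(620,193)]
for off in(.027,.033,.039): print(off,'disc',fit(L,t[2]-off+.018,53),'barend',rel([(389,267)],t[2]-off+.024).tolist())
E
```

```text
[ 4.51953205e-01 -8.92721153e-05  1.30872415e-01] 76.3580034771842
slot [[52.8, 9.1], [52.8, -12.1]]
rim (array([ 4.  , -1.45]), np.float64(0.20886748146985923))
0.027 disc (array([-2.32,  0.18]), np.float64(0.32593109465103254)) barend [[25.5, 0.4]]
0.033 disc (array([-3.04,  0.12]), np.float64(0.7100571479437434)) barend [[23.7, 0.4]]
0.039 disc (array([-3.73,  0.03]), np.float64(1.0860182702516497)) barend [[21.9, 0.5]]
```

>>> servo_tool([
  [0,[0.5,0.1,0],[-0.2,0.2,-0.3]],
  [0,[0.3,0.1,0],[0,0,0]],
  [0,[0,0,0],[0,0,0]],
  [0,[0,0,0],[0,0,0]],
])

```text
time_s: 31.95
tool_pos: [0.4576, 0.0082, 0.1324]
tool_rot: [179.7, -0.1, 76.7]
force: [0.2, -0.2, -1.9]
grip_width: 0.0134
```

```bash
python3 - <<'E'
from h import *
tilt(); plan([(.455,.0057,.118,76.6)],0)
E
```

```text
tilt fix turn x,y: 0.26 -0.13
at [0.4576 0.0082 0.1324] [ 1.7974e+02 -1.3000e-01  7.6690e+01] F [ 0.2 -0.2 -1.9] n 1 end [0.455 0.006 0.118] 76.6
1 x [0,[-0.31,-0.19,1.44],[0,0,0.09]]
```

>>> servo_tool([
  [0,[-0.2,-0.2,0.4],[0.2,-0.1,0]],
  [0,[0,0,0.4],[0,0,0]],
  [0,[0,0,0.3],[0,0,0]],
  [0,[0,0,0],[0,0,0]],
])

```text
time_s: 32.28
tool_pos: [0.4554, 0.0069, 0.1208]
tool_rot: [179.9, -0.1, 76.7]
force: [-0.1, 0.4, -2.3]
grip_width: 0.0133
```

```bash
python3 - <<'E'
from h import *
tilt(); plan([(.455,.0057,.113,76.6)],0)
E
```

```text
tilt fix turn x,y: 0.11 -0.05
at [0.4554 0.0069 0.1208] [ 1.7989e+02 -5.0000e-02  7.6740e+01] F [-0.1  0.4 -2.3] n 1 end [0.455 0.006 0.113] 76.6
1 x [0,[-0.13,-0.02,0.78],[0,0,0.14]]
```

>>> servo_tool([
  [0,[-0.1,0,0.4],[0,0,0]],
  [0,[0,0,0.3],[0,0,0]],
  [0,[0,0,0.3],[0,0,0]],
  [0,[0,0,0],[0,0,0]],
])

```text
time_s: 32.62
tool_pos: [0.4554, 0.0058, 0.1103]
tool_rot: [179.9, -0.1, 76.7]
force: [-1.6, 0.2, 3.1]
grip_width: 0.0135
```

>>> servo_tool([
  [0,[0,0,0.4],[0,0,0]],
  [0,[0,0,0.4],[0,0,0]],
  [0,[0,0,0.3],[0,0,0]],
])

```text
time_s: 32.87
tool_pos: [0.4558, 0.0058, 0.1023]
tool_rot: [180.0, -0.1, 76.7]
force: [-14.2, -0.8, 34.5]
grip_width: 0.0136
```

>>> servo_tool([
  [0,[0,0,-0.1],[0,0,0]],
  [0,[0,0,0],[0,0,4]],
  [0,[0,0,0],[0,0,4]],
  [0,[0,0,0],[0,0,4]],
])

```text
time_s: 33.2
tool_pos: [0.4565, 0.0058, 0.1055]
tool_rot: [180.0, -0.2, 64.5]
force: [0.6, 0.0, -1.4]
grip_width: 0.0132
```

```bash
python3 - <<'E'
from h import *
tilt(); plan([(.455,.0057,.102,-3)],0); print(env.get_obs()['wrist_torque'])
E
```

```text
tilt fix turn x,y: 0.02 -0.15
at [0.4565 0.0058 0.1055] [ 1.7998e+02 -1.5000e-01  6.4470e+01] F [ 0.6  0.  -1.4] n 11 end [0.455 0.006 0.102] -3.0
7 x [0,[-0.01,-0.01,0.03],[0,0,6.13]]
1 x [0,[-0.01,0.0,0.04],[0,0,6.13]]
1 x [0,[-0.02,0.0,0.03],[0,0,6.13]]
1 x [0,[-0.01,0.0,0.04],[0,0,6.13]]
1 x [0,[-0.02,0.0,0.03],[0,0,6.13]]
[-0.26406951  0.04820637  0.26567263]
```

>>> servo_tool([
  [0,[0,0,0.2],[0,0,5]],
  [0,[0,0,0.1],[0,0,5]],
  [0,[0,0,0.1],[0,0,5]],
  [0,[0,0.1,0.1],[0,0,5]],
  [0,[0,0,0.1],[0,0,5]],
  [0,[0,0.1,0.1],[0,0,5]],
  [0,[0,0,0.1],[0,0,5]],
  [0,[0,0.1,0.1],[0,0,5]],
])

```text
time_s: 33.87
tool_pos: [0.46, 0.0045, 0.1038]
tool_rot: [-179.8, -0.2, 22.8]
force: [-5.0, 1.2, 9.2]
grip_width: 0.0131
```

```bash
python3 - <<'E'
from h import *
tilt(); plan([(.4571,.0033,.104,-3)],0); print(env.get_obs()['wrist_torque'])
E
```

```text
tilt fix turn x,y: -0.23 -0.16
at [0.46   0.0045 0.1038] [-1.7977e+02 -1.6000e-01  2.2830e+01] F [-5.   1.2  9.2] n 4 end [0.457 0.003 0.104] -3.0
1 x [0,[-0.08,0.0,-0.01],[0,0,6.46]]
1 x [0,[-0.08,0.01,0.0],[0,0,6.46]]
1 x [0,[-0.07,0.02,-0.01],[0,0,6.46]]
1 x [0,[-0.08,0.02,0.0],[0,0,6.46]]
[0.05465914 1.38478871 0.22984572]
```

>>> servo_tool([
  [0,[-0.1,0,0],[-0.2,-0.2,5]],
  [0,[-0.1,0,0],[0,0,5]],
  [0,[-0.1,0,0],[0,0,5]],
  [0,[0,0,0],[0,0,5]],
  [0,[0,0,0],[0,0,5]],
])

```text
time_s: 34.28
tool_pos: [0.4571, 0.0054, 0.1056]
tool_rot: [-180.0, 0.1, -2.9]
force: [-6.0, -6.9, 8.3]
grip_width: 0.0136
```

```bash
python3 - <<'E'
from h import *
tilt(); plan([(.4571,.0033,.104,-3)],0); print(env.get_obs()['wrist_torque'])
E
```

```text
tilt fix turn x,y: -0.01 0.12
at [0.4571 0.0054 0.1056] [-1.7999e+02  1.2000e-01 -2.8600e+00] F [-6.  -6.9  8.3] n 1 end [0.457 0.003 0.104] -3.0
1 x [0,[0.01,0.21,0.16],[0,0,0.14]]
[-1.72397038  1.55683748  0.99357019]
```

At the stop (1 N m resisting). One small extra turn, then release.

>>> servo_tool([
  [0,[0,0.2,0],[0,0,2]],
  [0,[0,0,0],[0,0,1]],
  [0,[0,0,0],[0,0,0]],
  [0.4,[0,0,0],[0,0,0]],
  [0.4,[0,0,0],[0,0,0]],
  [0.4,[0,0,0],[0,0,0]],
  [0.4,[0,0,-2],[0,0,0]],
  [0.4,[0,0,-3],[0,0,0]],
  [0.4,[0,0,-4],[0,0,0]],
  [0.4,[0,0,-4],[0,0,0]],
  [0.4,[-2,3.5,-3],[0,0,0]],
  [0.4,[0,4,0],[0,0,0]],
  [0.4,[0,4,0],[0,0,0]],
  [0.4,[0,4,0],[0,0,0]],
  [0.4,[0,4,0],[0,0,0]],
  [0.4,[0,4,0],[0,0,0]],
  [0.4,[0,0,0],[0,0,0]],
])

```text
time_s: 35.7
tool_pos: [0.4186, -0.2301, 0.2693]
tool_rot: [179.9, -0.4, -5.5]
force: [-1.9, -0.4, 0.8]
grip_width: 0.035
```

```bash
python3 - <<'E'
from bar import *
print(env.get_obs()['tool_pos'],env.get_obs()['force'])
c=cam('top'); s=cam('scene')
a=cv2.resize(c['im'][180:290,160:310],(600,440),interpolation=cv2.INTER_CUBIC)
cv2.imwrite('pics/end.png',np.vstack([a[:, :],]))
for n,C in(('mid',(.461,.138)),('right',(.4547,.0034))):
    p=proj(c,[(*C,.135)])[0].astype(int); print(n); bar(p[0]-13,p[1]-13,p[0]+13,p[1]+13,.135,'top',60)
ps=proj(s,[(.459,.08,.1)])[0].astype(int); x,y=ps
b=cv2.resize(s['im'][y-55:y+55,x-100:x+100],(800,440),interpolation=cv2.INTER_CUBIC)
cv2.imwrite('pics/end2.png',b)
E
```

```text
[ 0.41861905 -0.23006213  0.26934413] [-1.93214728 -0.38845659  0.7708371 ]
mid
bar [0.4596 0.1354] [0.009 0.048] ang -4.1 57
right
bar [0.453 0.002] [0.006 0.048] ang -5.1 44
```

View pics/end.png

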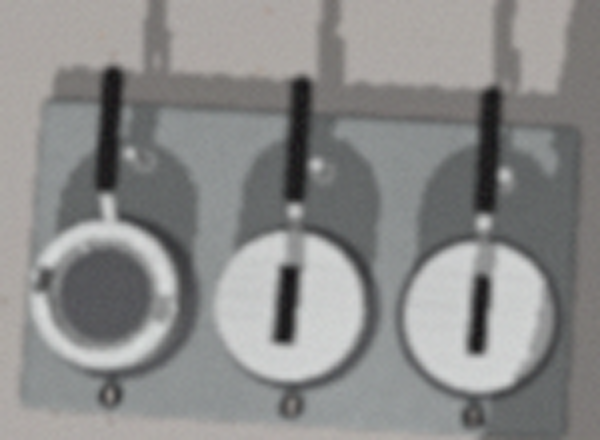

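View pics/end2.png

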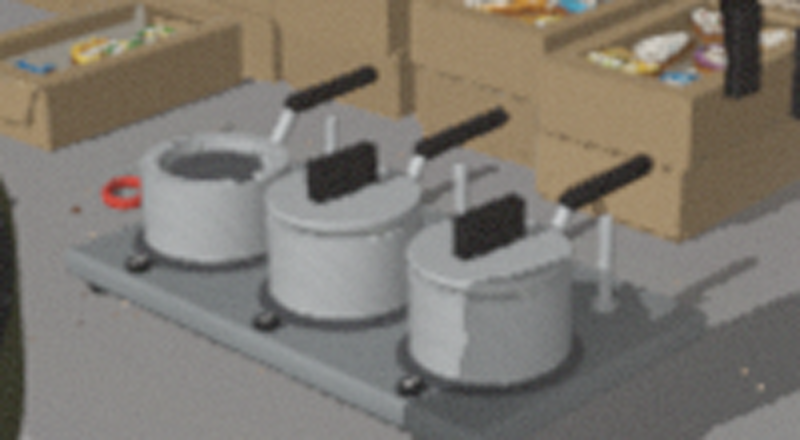

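```bash
python3 -c "
from h import *
print(env.sign_off())"
```

```text
the job is handed in; nothing more can be done
None
```

I swung all three pan handles clockwise onto their stop pins first. Then I put the two lids on the worktop (there was no third) on the middle and right pans. Each was pressed down, turned about 80° clockwise to its stop and released. The job is handed in; it gave no verdict.

**Last checks that passed:**
- **Handles:** all three point inward and are parallel in the last top picture. The left one sits about 3 mm (roughly 2°) off its pin by eye, inside the 0.12 rad limit.
- **Centring:** the bars lie at (0.460, 0.135) and (0.453, 0.002) m. The pan centres are at (0.461, 0.138) and (0.455, 0.003) m, so they are 2 to 3 mm off.
- **Bar angle:** the bars measured −4° and −5°, against a handle line of about −3°.
- **Release:** the gripper is open and clear of everything.

**Checks that disagreed or were not measured:**
- **Middle lid:** contact came higher than I expected, and I first took it for a jam. The force grew by about 0.9 N per mm and the scene picture showed the lid seated, so the lugs were already in the slots. The lid had most likely slid about 12 mm down in the grip.
- **Pan positions:** the top camera put the pan centres about 5 mm from the wrist camera's figures. I used the wrist camera.
- **Force when pressing:** it briefly reached about 33 to 35 N on each lid when the disc met the rim. This was under the 40 N limit.
- **Lock height:** I did not measure it. I judged it from the spring force leaving the tool once each lid turned under the flange, and from the last scene picture.
- **Scissors, marker and ribbon:** I never touched them, but I did not re-measure their positions at the end.

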